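Close the heating bath with its reducing rings

TASK

Close the round opening of the heating bath with its set of white reducing rings, working from the outside in: first the large ring into the bath's opening, then the middle ring into the large one, then the small ring into the middle one, and last the knobbed plug into the small ring. Each part goes lip down, fully home and level before the next one is added; leave everything released and at rest.

Things in the scene. Friction and masses are not known exactly. Their poses are not given: they have to be found in the camera images.
- bath: Fixed heating bath: a square stainless steel box 200 x 200 mm and 105 mm high with a flat top and a control panel on its +x side (projecting up to 19 mm). The round opening, 136 mm in diameter, is in the middle of the top; empty. Origin: centre of its underside; x and y along its sides, z up.
- bath_mouth (a point): Centre of the bath's round opening (136 mm diameter) at the level of the bath's top face, 105 mm above the bench. A large ring that is home has its origin 8 mm below this point.
- ring_large: Loose white plastic large ring, lip down, 22 mm high. Upper part (8 to 22 mm above underside): 146 mm outside diameter, 96 mm hole, band 25 mm wide. Lip below: 129 mm diameter, rounded in to 121 at the bottom. 130 g. Origin: on the axis at the underside; z up; yaw means nothing. Grip the upper part across its band, one finger in the hole. Home, its upper part rests on the bath's top.
- ring_middle: Loose white plastic middle ring, lip down, 22 mm high. Upper part (8 to 22 mm above underside): 106 mm outside diameter, 56 mm hole, band 25 mm wide. Lip below: 89 mm diameter, rounded in to 81 at the bottom. 85 g. Origin: on the axis at the underside; z up; yaw means nothing. Grip the upper part across its band. Home, its origin is 14 mm above the large ring's.
- ring_small: Loose white plastic small ring, lip down, 22 mm high. Upper part (8 to 22 mm above underside): 66 mm outside diameter, 32 mm hole, band 17 mm wide. Lip below: 49 mm diameter, rounded in to 41 at the bottom. 45 g. Origin: on the axis at the underside; z up; yaw means nothing. Grip the upper part across its outside. Home, its origin is 14 mm above the middle ring's.
- plug: Loose white plastic plug, lip down: lip 8 mm high, 25 mm in diameter, tapering to 18 at the bottom; disc of 44 mm diameter from 8 to 16 mm; upright round knob, 14 mm thick at its foot, 18 mm from 26 mm up to its top at 42 mm. 30 g. Origin: on the axis at the underside; z up. Grip it by the knob. Home, its origin is 14 mm above the small ring's.
Things that resemble listed ones, but are neither listed nor needed, are in the scene too. What is shaped like the ring_middle but brown or red is not meant. What is shaped like the ring_large but pink or purple is not meant.

How it is judged (in metres and radians):
On the way, in this order (a step that is already met when the one before it is completed fails the run):
1. the large ring sits fully home and level in the bath's opening (horizontal distance between ring_large and bath_mouth below 0.007 m and z of ring_large in the frame of bath_mouth between -0.011 and -0.005 m and angle between ring_large's own z axis and vertical below 0.06 rad), for 0.2 s.
2. then the middle ring sits home in the large ring (horizontal distance between ring_middle and ring_large below 0.007 m and z of ring_middle in the frame of ring_large between 0.011 and 0.017 m and angle between ring_middle's own z axis and vertical below 0.06 rad), for 0.2 s.
3. then the small ring sits home in the middle ring (horizontal distance between ring_small and ring_middle below 0.007 m and z of ring_small in the frame of ring_middle between 0.011 and 0.017 m and angle between ring_small's own z axis and vertical below 0.06 rad), for 0.2 s.
4. then the plug sits home in the small ring (horizontal distance between plug and ring_small below 0.007 m and z of plug in the frame of ring_small between 0.011 and 0.017 m and angle between plug's own z axis and vertical below 0.06 rad), for 0.2 s.
At the end, for the whole second after the job is handed in: The large ring sits in the bath's opening, the middle ring in the large one, the small ring in the middle one and the plug in the small ring: each within 7 mm of the axis of what it sits in, within 3 mm of its seated height, within 0.06 rad of level, and at rest (under 0.02 m/s) (all of step 1 and all of step 2 and all of step 3 and all of step 4 and linear speed of each of ring_large, ring_middle, ring_small, plug below 0.02 m/s); the robot touches nothing.
It also fails if it takes over 110 s, if anything falls off the work surface, if the arm or the gripper's body presses on something with over 40 N, if the wrist force passes 120 N, or if a joint passes its speed limit or range.

ROBOT

A 6-joint arm with a two-finger parallel gripper is mounted at the origin on the work surface. World frame = base frame: x ahead of the robot, y to its left, z up, the work surface at z = 0. Lengths are in mm, angles in degrees, forces in N, time in s.
With the tool pointing down it reaches from about 300 to 850 mm from the base axis. Payload 4.2 kg.
Tool frame: the origin (TCP) lies midway between the tips of the shut fingers; the grasp point (between the pads) lies env.grasp_offset behind it (env.grasp_offset is the distance from the TCP to the grasp point, in mm); y points along the fingers, x is the direction in which the jaws open and shut, and the axes are right-handed (so a half turn about y gives the same grasp; the last joint's range is limited). The gripper opens to 91 mm and grips with 3 to 60 N. Pads are 32 mm wide; open, the fingers measure 118 mm over their backs; the gripper's body (76 mm by 178 mm) begins 60 mm behind the grasp point.
Start: joints at [-67.838, 18.312, 89.639, -0, 72.044, -1.146], TCP at [227.518, -528.094, 175.376] pointing down, gripper open.
Joint ranges: [-177.97, 177.97], [-48.28, 115.42], [12.27, 149.76], [-77.06, 257.06], [2.81, 150.46], [-146.56, 146.56]. Speed limits (degrees/s): [147.25, 147.25, 180, 180, 180, 180].

INTERFACE

Orientations are given as [roll, pitch, yaw] about the fixed x, y, z axes, in that order (R = Rz(yaw) Ry(pitch) Rx(roll)).
In Python, from workcell import state, vision, job, env gives the robot as it stands.
- The arm moves only by the shell command python3 -m handwheel 'ROWS' [FORCE]. ROWS is JSON, a list of rows, each a list of 3 entries, a list of its own where there are three numbers: the finger opening in cm, from 0 to 9.12, then the shift along the tool's x, y, z in cm, then the turn about the tool's y in degrees. A call has 1 to 10 rows; each row is the pose to reach, as a shift and turn from the pose measured when the call began, along the tool's axes at that moment; what a row does not reach only later rows make up. A row lasts 1/10 s, in which the tool goes at most 50 mm and 8.59 degrees, less where a joint would pass 70% of its speed; a pose out of reach is approached as far as the arm can. A call with a gripper value outside its range is refused whole. The fingers move at their own pace and stop on an object; FORCE is the grip in N (left out, the last holds). Time passes only in rows, so rows that repeat a pose let the fingers close. It gives the time, the measured TCP pose, the force and the opening at its end, in the units of the state.
- state(): the state, without advancing time (a new reading comes with each control period).
- vision.grab_frame(name): name is "side" or "top" or "wrist"; returns the picture (420x560x3 uint8, red, green, blue); there is no depth.
- vision.camera_model(name): a dict with "fov_y" (degrees; the focal length in pixels is half the picture's height over the tangent of half this angle, whatever the lens; pixels are square), "cx", "cy" (the principal point, pixels), "extrinsics" (4x4, takes a point from world to camera coordinates). Camera axes: x right, y up, looking along -z (the intrinsics and any distortion apply to the point x, -y, -z); pixel columns grow to the right and rows downward; lengths in mm; the calibration is good to about 2 mm. A picture is of the moment at which its call begins: read the wrist's pose just before it. camera_model takes no time and is no camera call; for the wrist camera it gives the pose at the moment of the call.
- job.job_done(): hands the job in, once; it reports no verdict.
The state is a dict: "time_s": time; "qpos": joint angles; "qvel": joint speeds; "effort": joint torques, N m; "ee_pos": TCP position; "ee_rot": TCP orientation; "force": force on the tool from outside, world axes, zero at the start; "torque": the same for the moment, N m; "gripper_width": finger opening in mm.
Only numpy, scipy, OpenCV 4.12 (cv2) and the standard library are available. Lean on these libraries where they do the work, as an engineer would, in place of code of your own. Each camera call takes 0.05 s, during which the arm holds its last target.

## Working session

There is one attempt and no reset: what is moved stays moved. The work goes in short steps, Python scripts to look and compute and a shell command to move; the robot and the scene stay as the last step left them, time stands still between calls to the robot, and variables do not carry over. Pictures are saved under pics/ and viewed, and the job is handed in when it is done.

```bash
ls; mkdir -p pics; python3 - <<'E'
from workcell import state, vision, job, env
import cv2
s=state(); print(s); print(env.grasp_offset)
for n in("side","top","wrist"):
    c=vision.camera_model(n); print(n,c)
    cv2.imwrite(f"pics/{n}0.png",vision.grab_frame(n)[:,:,::-1])
E
```

```text
pics
{'time_s': 0.0, 'qpos': array([-6.78382150e+01,  1.83515813e+01,  8.97070477e+01,  9.11752348e-04,
        7.20422245e+01, -1.14558873e+00]), 'qvel': array([ 0.15773962,  0.00660413,  0.02855673, -0.0208416 ,  0.00908637,
        0.01483687]), 'effort': array([-3.64764301e-04, -4.12463272e+01, -2.31973153e+01,  7.27098039e-02,
        4.57396929e-02, -1.48428239e-04]), 'ee_pos': array([ 227.30037409, -527.54527513,  174.51658044]), 'ee_rot': array([-89.99711697,   0.10081607, -66.69290557]), 'force': array([-0.4824559 , -0.62491913,  0.16355622]), 'torque': array([ 0.01426924,  0.02429858, -0.06915913]), 'gripper_width': 91.48383959223327}
18.8
side {'fov_y': 42.050028402195636, 'cx': 283.6758891846112, 'cy': 219.586600597468, 'extrinsics': array([[-7.53776590e-01, -6.57105983e-01,  5.70777635e-03,
         3.33682616e+02],
       [ 4.73336115e-01, -5.36905302e-01,  6.98344914e-01,
        -2.73637406e+02],
       [-4.55822086e-01,  5.29097745e-01,  7.15738641e-01,
        -1.81976906e+03],
       [ 0.00000000e+00,  0.00000000e+00,  0.00000000e+00,
         1.00000000e+00]])}
to
[... 180 characters left out ...]
,
       [ 9.91349006e-01, -2.46584537e-02,  1.28915123e-01,
        -4.73989766e+02],
       [-1.28367100e-01,  2.26540995e-02,  9.91467942e-01,
        -1.57143553e+03],
       [ 0.00000000e+00,  0.00000000e+00,  0.00000000e+00,
         1.00000000e+00]])}
wrist {'fov_y': 64.52964369513641, 'cx': 277.24226499463106, 'cy': 211.8629848192891, 'extrinsics': array([[ 3.95845977e-01, -9.18315644e-01, -1.52998983e-03,
        -5.74100397e+02],
       [ 8.82708590e-01,  3.80955718e-01, -2.75133215e-01,
         3.18593661e+01],
       [ 2.53241993e-01,  1.07559841e-01,  9.61404896e-01,
        -3.91180956e+02],
       [ 0.00000000e+00,  0.00000000e+00,  0.00000000e+00,
         1.00000000e+00]])}
```

View pics/top0.png

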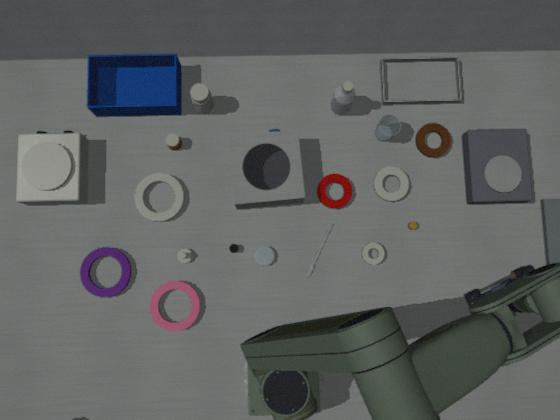

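View pics/side0.png

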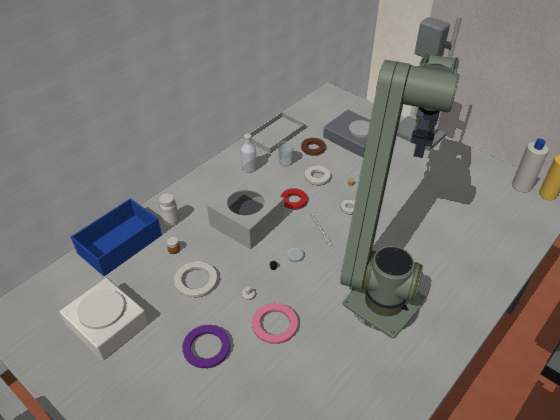

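View pics/wrist0.png

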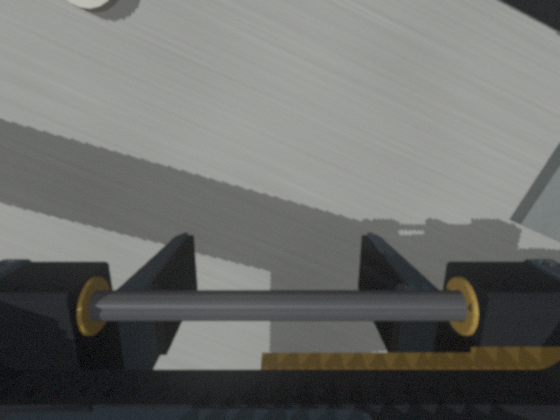

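```bash
cat > h.py <<'E'
from workcell import state, vision, job, env
import numpy as np, cv2
def cam(n): return vision.camera_model(n)
def ray(c,u,v):
    f=210/np.tan(np.radians(c['fov_y']/2)); E=c['extrinsics']; R=E[:3,:3];t=E[:3,3]
    d=R.T@np.array([(u-c['cx'])/f,-(v-c['cy'])/f,-1.]); o=-R.T@t
    return o,d
def onz(c,u,v,z):
    o,d=ray(c,u,v); return (o+d*(z-o[2])/d[2])
def proj(c,p):
    f=210/np.tan(np.radians(c['fov_y']/2)); E=c['extrinsics']
    q=E[:3,:3]@np.array(p,float)+E[:3,3]
    return np.array([c['cx']+f*q[0]/-q[2], c['cy']+f*q[1]/q[2]])
def save(img,name,box=None,k=1):
    if box: u0,v0,u1,v1=box; img=img[v0:v1,u0:u1]
    img=cv2.resize(img,None,fx=k,fy=k,interpolation=cv2.INTER_CUBIC)
    cv2.imwrite('pics/'+name,img[:,:,::-1])
def circ(c,ctr,r,n=72):
    a=np.linspace(0,2*np.pi,n); return np.array([proj(c,[ctr[0]+r*np.cos(t),ctr[1]+r*np.sin(t),ctr[2]]) for t in a])
E
python3 - <<'E'
from h import *
c=cam('top'); img=cv2.imread('pics/top0.png')
for nm,(u,v),z in [('bath',(266,167),105),('large',(161,197),22),('mid',(392,184),22),('small',(374,253),22),('plug',(185,256),42)]:
    print(nm,onz(c,u,v,z).round(1))
cs=cam('side')
for nm,(u,v),z in [('bath',(247,204),105),('large',(196,278),22),('mid',(318,175),22),('small',(350,206),22),('plug',(248,290),42)]:
    print(nm,onz(cs,u,v,z).round(1))
cv2.imwrite('pics/t1.png',cv2.resize(img[120:280,120:420],None,fx=2.66,fy=2.66,interpolation=cv2.INTER_CUBIC))
g=cv2.cvtColor(img,cv2.COLOR_BGR2GRAY)
m=(g>190).astype(np.uint8)
cn,_=cv2.findContours(m,cv2.RETR_EXTERNAL,cv2.CHAIN_APPROX_NONE)
for k in cn:
    if len(k)>15: print(cv2.boundingRect(k), cv2.fitEllipse(k))
E
```

```text
bath [597.9  36.1 105. ]
large [532.4 350.   22. ]
mid [ 555.2 -340.8   22. ]
small [ 349.8 -276.2   22. ]
plug [354.6 276.7  42. ]
bath [587.1  38.7 105. ]
large [528.8 355.   22. ]
mid [ 549.6 -335.8   22. ]
small [ 343.8 -275.5   22. ]
plug [350.1 285.3  42. ]
```

View pics/t1.png

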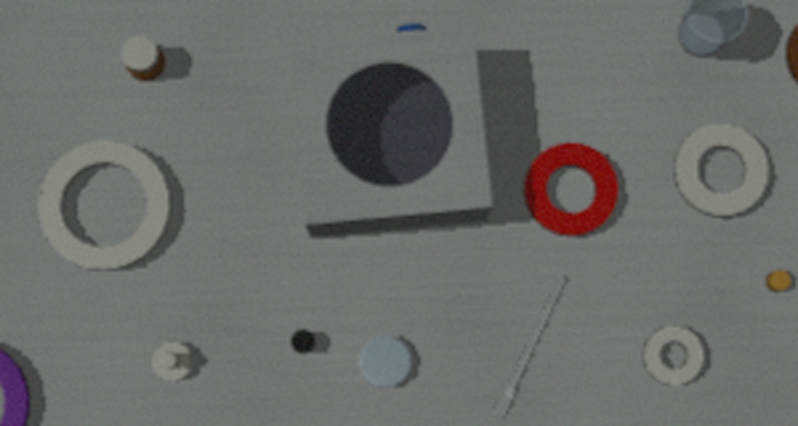

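```bash
cat > fit.py <<'E'
from h import *
from scipy.optimize import least_squares
def contour(img,box,thr=None,inv=False):
    u0,v0,u1,v1=box; g=cv2.cvtColor(img[v0:v1,u0:u1],cv2.COLOR_RGB2GRAY)
    g=cv2.resize(g,None,fx=4,fy=4,interpolation=cv2.INTER_CUBIC)
    if thr is None: thr,_=cv2.threshold(g,0,255,cv2.THRESH_OTSU)
    m=((g<thr) if inv else (g>thr)).astype(np.uint8)
    cn,_=cv2.findContours(m,cv2.RETR_EXTERNAL,cv2.CHAIN_APPROX_NONE)
    k=max(cn,key=cv2.contourArea)[:,0,:]
    return (k+.5)/4-.5+np.array([u0,v0]),thr
def fitc(c,pts,z):
    w=np.array([onz(c,u,v,z)[:2] for u,v in pts])
    f=lambda p:np.hypot(w[:,0]-p[0],w[:,1]-p[1])-p[2]
    r=least_squares(f,[*w.mean(0),60],loss='soft_l1',f_scale=1.)
    return r.x, np.std(r.fun)
E
python3 - <<'E'
from fit import *
for n,L in {'top':[('bath',(240,143,290,190),105,1,75),('large',(130,168,190,226),22,0,None),('mid',(370,162,414,206),22,0,None),('small',(358,238,390,268),22,0,None),('plugdisc',(172,242,198,268),16,0,None)],
 'side':[('bath',(220,188,268,218),105,1,75),('large',(168,258,224,300),22,0,None),('mid',(300,162,335,188),22,0,None),('small',(338,198,356,215),22,0,None),('plug',(240,284,258,302),16,0,None)]}.items():
    c=cam(n); img=cv2.imread(f'pics/{n}0.png')[:,:,::-1].copy()
    for nm,b,z,inv,t in L:
        p,t=contour(img,b,t,inv)
        print(n,nm,len(p),t,[x.round(2) for x in fitc(c,p,z)])
E
```

```text
top bath 533 75 [array([600.42,  36.34,  66.67]), np.float64(0.41)]
top large 1443 99.0 [array([536.85, 360.16,  92.72]), np.float64(13.94)]
top mid 700 102.0 [array([ 557.19, -339.45,   74.27]), np.float64(8.43)]
top small 492 101.0 [array([ 351.53, -274.88,   51.03]), np.float64(5.88)]
top plugdisc 587 99.0 [array([361.1 , 287.35,  39.59]), np.float64(11.15)]
side bath 292 75 [array([590.31,  47.83,  49.87]), np.float64(5.74)]
side large 780 129.0 [array([531.12, 354.61, 102.9 ]), np.float64(12.71)]
side mid 484 133.0 [array([ 556.07, -337.36,   85.74]), np.float64(10.03)]
side small 291 140.0 [array([ 360.  , -267.4 ,   43.71]), np.float64(7.69)]
side plug 284 130.0 [array([356.38, 277.8 ,  38.16]), np.float64(4.94)]
```

```bash
python3 - <<'E'
from fit import *
for n,th,L in [('top',(135,150),[('large',(130,168,190,226),22),('mid',(370,162,414,206),22),('small',(358,238,390,268),22),('plugdisc',(172,242,198,268),16)]),
 ('side',(175,190),[('large',(168,258,224,300),22),('mid',(300,162,335,188),22),('small',(338,198,356,215),22),('plug',(240,284,258,302),16)])]:
    c=cam(n); img=cv2.imread(f'pics/{n}0.png')[:,:,::-1].copy()
    g=cv2.cvtColor(img,cv2.COLOR_RGB2GRAY); print(n, np.percentile(g,[5,25,50,75,95]), g[197,140],g[256,185],g[278,177])
    for nm,b,z in L:
      for t in th:
        p,_=contour(img,b,t)
        print(n,nm,len(p),t,[x.round(2) for x in fitc(c,p,z)])
E
```

```text
top [ 48.  79. 111. 114. 118.] 135 114 117
top large 191 135 [array([340.44, 447.02, 149.7 ]), np.float64(3.56)]Traceback (most recent call last):
  File "<stdin>", line 8, in <module>
  File "fit.py", line 9, in contour
    k=max(cn,key=cv2.contourArea)[:,0,:]
      ~~~^^^^^^^^^^^^^^^^^^^^^^^^
ValueError: max() iterable argument is empty
```

```bash
python3 - <<'E'
from fit import *
for n,th,L in [('top',(122,126),[('large',(130,168,190,226),22),('mid',(370,162,414,206),22),('small',(358,238,390,268),22),('plugdisc',(172,242,198,268),16)]),
 ('side',(160,170),[('large',(168,258,224,300),22),('mid',(300,162,335,188),22),('small',(338,198,360,215),22),('plug',(240,284,258,302),16)])]:
    c=cam(n); img=cv2.imread(f'pics/{n}0.png')[:,:,::-1].copy()
    g=cv2.cvtColor(img,cv2.COLOR_RGB2GRAY); print(n, g[256,185],g[278,177],g[278,150])
    for nm,b,z in L:
      for t in th:
        p,_=contour(img,b,t)
        print(n,nm,len(p),t,[x.round(2) for x in fitc(c,p,z)])
E
python3 - <<'E'
from h import *
img=cv2.imread('pics/side0.png')[:,:,::-1]
save(img,'s1.png',(160,150,400,320),3.2)
E
```

```text
top 114 117 118
top large 561 122 [array([534.62, 358.5 ,  71.65]), np.float64(0.83)]
top large 560 126 [array([534.45, 358.27,  70.98]), np.float64(0.78)]
top mid 389 122 [array([ 558.35, -337.42,   50.87]), np.float64(0.59)]
top mid 384 126 [array([ 558.25, -337.46,   50.15]), np.float64(0.58)]
top small 242 122 [array([ 349.61, -272.87,   31.04]), np.float64(0.75)]
top small 240 126 [array([ 349.61, -273.03,   30.48]), np.float64(0.7)]
top plugdisc 219 122 [array([357.82, 286.73,  19.26]), np.float64(5.19)]
top plugdisc 216 126 [array([357.77, 286.45,  18.65]), np.float64(5.11)]
side 149 175 148
side large 442 160 [array([534.44, 355.5 ,  71.79]), np.float64(0.93)]
side large 452 170 [array([533.66, 355.57,  70.18]), np.float64(0.97)]
side mid 246 160 [array([ 559.17, -341.37,   51.64]), np.float64(1.33)]
side mid 246 170 [array([ 558.53, -340.87,   49.37]), np.float64(1.48)]
side small 220 160 [array([ 354.38, -274.89,   27.47]), np.float64(7.35)]
side small 217 170 [array([ 352.88, -274.81,   26.56]), np.float64(5.74)]
side plug 187 160 [array([357.99, 281.61,  19.68]), np.float64(5.52)]
side plug 186 170 [array([357.93, 281.19,  18.41]), np.float64(4.43)]
```

View pics/s1.png

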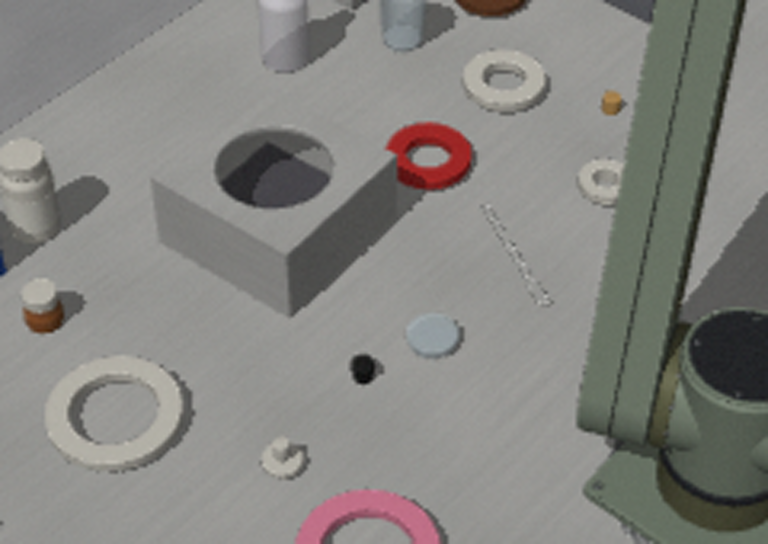

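```bash
cat > go.py <<'E'
from h import *
from scipy.spatial.transform import Rotation as Ro
def plan(x,y,z,yaw,s=None):
    s=s or state(); R=Ro.from_euler('xyz',s['ee_rot'],degrees=True).as_matrix()
    d=R.T@(np.array([x,y,z])-s['ee_pos'])/10
    dy=(yaw-s['ee_rot'][2]+180)%360-180
    print('pos',s['ee_pos'].round(1),'rot',s['ee_rot'].round(2),'w',round(float(s['gripper_width']),1),'F',s['force'].round(1),'t',round(s['time_s'],2))
    print('shift cm',d.round(2),'turn',round(-dy,1))
if __name__=='__main__':
    import sys; plan(*map(float,sys.argv[1:5]))
E
python3 go.py 480 -50 260 -6
python3 - <<'E'
from h import *
from fit import *
c=cam('wrist');E=c['extrinsics'];print(-E[:3,:3].T@E[:3,3], -E[:3,:3].T@[0,0,1])
cs=cam('side');print(onz(cs,245.6,202.5,105))
E
```

```text
pos [ 227.3 -527.7  174.7] rot [-9.00e+01  8.00e-02 -6.67e+01] w 91.2 F [-0.7  0.3  0.3] t 0.15
shift cm [-33.89  -8.48  42.1 ] turn -60.7
[ 298.20919036 -497.29734747  384.0819344 ] [-0.25314967 -0.10778155 -0.96140438]
[596.41549498  36.38069517 105.        ]
```

```bash
python3 -m handwheel '[[9,[-10,-8.5,12],-15],[9,[-34,-8.5,42],-60.7],[9,[-34,-8.5,42],-60.7],[9,[-34,-8.5,42],-60.7],[9,[-34,-8.5,42],-60.7],[9,[-34,-8.5,42],-60.7],[9,[-34,-8.5,42],-60.7],[9,[-34,-8.5,42],-60.7],[9,[-34,-8.5,42],-60.7],[9,[-34,-8.5,42],-60.7]]' 40; python3 go.py 480 320 260 33.8
```

```text
time_s: 1.15
ee_pos: [455.7, -91.6, 254.3]
ee_rot: [-89.9, 0.0, -6.0]
force: [0.8, -0.5, -0.3]
gripper_width: 89.9
pos [455.7 -91.6 254.3] rot [-8.994e+01  3.000e-02 -5.990e+00] w 89.9 F [ 0.8 -0.5 -0.3] t 1.15
shift cm [-1.88 -0.53 41.19] turn -39.8
```

```bash
python3 -m handwheel '[[9,[-1.9,-0.5,41.2],-39.8],[9,[-1.9,-0.5,41.2],-39.8],[9,[-1.9,-0.5,41.2],-39.8],[9,[-1.9,-0.5,41.2],-39.8],[9,[-1.9,-0.5,41.2],-39.8],[9,[-1.9,-0.5,41.2],-39.8],[9,[-1.9,-0.5,41.2],-39.8],[9,[-1.9,-0.5,41.2],-39.8],[9,[-1.9,-0.5,41.2],-39.8],[9,[-1.9,-0.5,41.2],-39.8]]'; python3 - <<'E'
from h import *
np.save('w1.npy',cam('wrist')['extrinsics']); save(vision.grab_frame('wrist'),'w1.png')
E
```

```text
time_s: 2.15
ee_pos: [479.4, 321.7, 258.7]
ee_rot: [-89.9, 0.1, 34.0]
force: [0.1, -0.3, 0.2]
gripper_width: 90.0
```

View pics/w1.png

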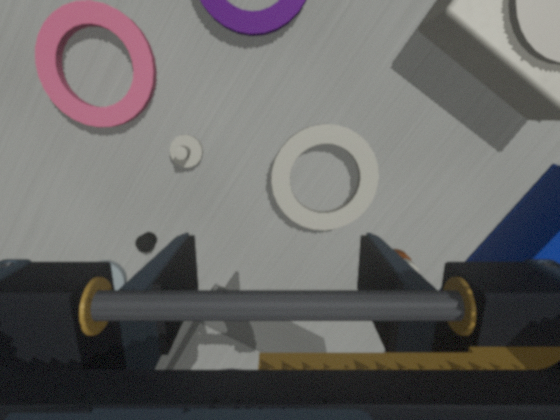

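```bash
cat > wm.py <<'E'
from fit import *
def wmeas(name,ext,items):
    c=cam('wrist'); c['extrinsics']=np.load(ext); img=cv2.imread('pics/'+name)[:,:,::-1].copy()
    g=cv2.cvtColor(img,cv2.COLOR_RGB2GRAY)
    for nm,b,z,th in items:
        for t in th:
            p,_=contour(img,b,t); print(nm,t,[x.round(1) for x in fitc(c,p,z)])
E
python3 - <<'E'
from wm import *
wmeas('w1.png','w1.npy',[('large',(262,118,388,232),22,(150,160,170)),('plug',(165,132,206,172),16,(150,160,170))])
E
```

```text
large 150 [array([533.9, 355.4,  72.1]), np.float64(0.4)]
large 160 [array([533.2, 355.5,  70.1]), np.float64(0.7)]Traceback (most recent call last):
  File "<stdin>", line 2, in <module>
  File "wm.py", line 7, in wmeas
    p,_=contour(img,b,t); print(nm,t,[x.round(1) for x in fitc(c,p,z)])
        ~~~~~~~^^^^^^^^^
  File "fit.py", line 9, in contour
    k=max(cn,key=cv2.contourArea)[:,0,:]
      ~~~^^^^^^^^^^^^^^^^^^^^^^^^
ValueError: max() iterable argument is empty
```

```bash
python3 go.py 483.7 322.2 10 33.7
```

```text
pos [479.5 319.9 259. ] rot [-89.99   0.1   33.89] w 89.9 F [ 0.9 -0.1 -0.5] t 2.2
shift cm [ 0.52 24.9  -0.05] turn 0.2
```

```bash
python3 -m handwheel '[[6,[0.5,5,0],0],[6,[0.5,10,0],0],[6,[0.5,15,0],0],[6,[0.5,19,0],0],[6,[0.5,21,0],0],[6,[0.5,21,0],0]]'; python3 go.py 483.7 322.2 10 33.7;python3 - <<'E'
from h import *
np.save('w2.npy',cam('wrist')['extrinsics']); save(vision.grab_frame('wrist'),'w2.png')
E
```

```text
time_s: 2.8
ee_pos: [481.2, 318.8, 46.1]
ee_rot: [-90.0, 0.5, 33.8]
force: [-0.2, -0.0, -0.7]
gripper_width: 60.3
pos [481.2 318.8  46.1] rot [-90.01   0.54  33.77] w 60.3 F [-0.2 -0.  -0.7] t 2.8
shift cm [0.43 3.61 0.14] turn 0.1
```

View pics/w2.png

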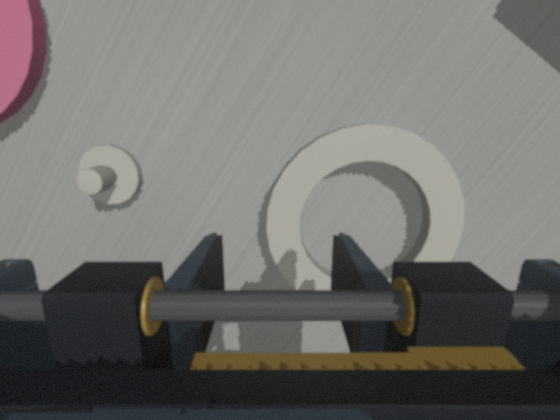

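```bash
python3 -m handwheel '[[6,[0.3,2,0.1],0],[6,[0.3,3.2,0.1],0],[6,[0.3,3.6,0.1],0],[6,[0.3,3.6,0.1],0]]'; python3 go.py 483.7 322.2 10 33.7;python3 - <<'E'
from h import *
save(vision.grab_frame('wrist'),'w3.png')
E
```

```text
time_s: 3.25
ee_pos: [484.9, 322.4, 12.9]
ee_rot: [-90.0, 0.2, 33.8]
force: [-0.9, 0.3, 0.6]
gripper_width: 59.9
pos [484.9 322.4  12.9] rot [-90.02   0.24  33.76] w 59.9 F [-0.9  0.3  0.6] t 3.25
shift cm [-0.11  0.29  0.05] turn 0.1
```

View pics/w3.png

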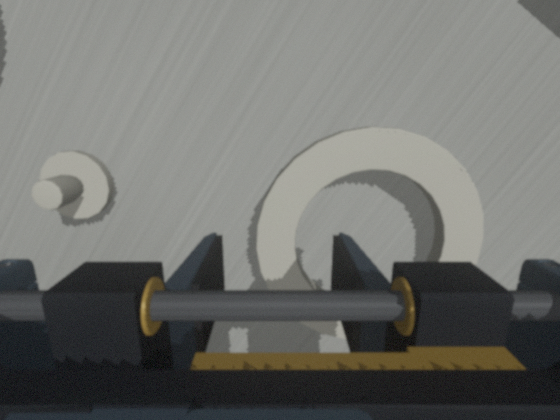

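```bash
python3 -m handwheel '[[6,[0,0.2,0],0],[2,[0,0.2,0],0],[2,[0,0.2,0],0],[2,[0,0.2,0],0],[2,[0,0.2,0],0],[2,[0,0.2,0],0],[2,[0,0.2,0],0],[2,[0,0.2,0],0]]' 40; python3 go.py 483.7 322.2 10 33.7;python3 - <<'E'
from h import *
save(vision.grab_frame('wrist'),'w4.png')
E
```

```text
time_s: 4.1
ee_pos: [485.1, 322.7, 11.2]
ee_rot: [-90.0, 0.2, 33.8]
force: [0.3, -0.1, 0.1]
gripper_width: 19.9
pos [485.1 322.7  11.2] rot [-90.01   0.19  33.77] w 19.9 F [ 0.3 -0.1  0.1] t 4.1
shift cm [-0.15  0.12  0.04] turn 0.1
```

View pics/w4.png

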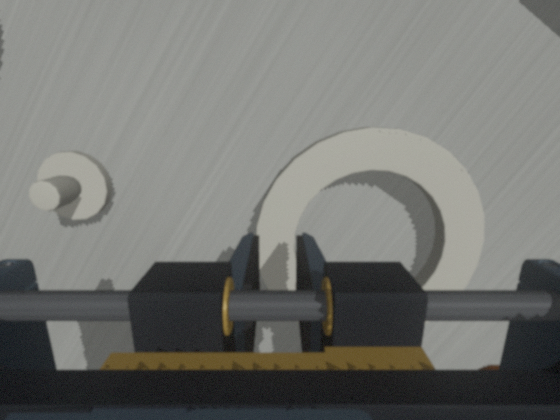

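```bash
python3 -m handwheel '[[0,[0,0,0],0],[0,[0,0,0],0],[0,[0,0,0],0]]' 40; python3 - <<'E'
from h import *
save(vision.grab_frame('wrist'),'w5.png',(180,200,400,400),3)
save(vision.grab_frame('side'),'s5.png',(120,150,400,340),2.8)
E
```

```text
time_s: 4.45
ee_pos: [485.1, 322.7, 11.2]
ee_rot: [-90.0, 0.2, 33.8]
force: [0.1, -0.4, 0.0]
gripper_width: 1.1
```

View pics/w5.png

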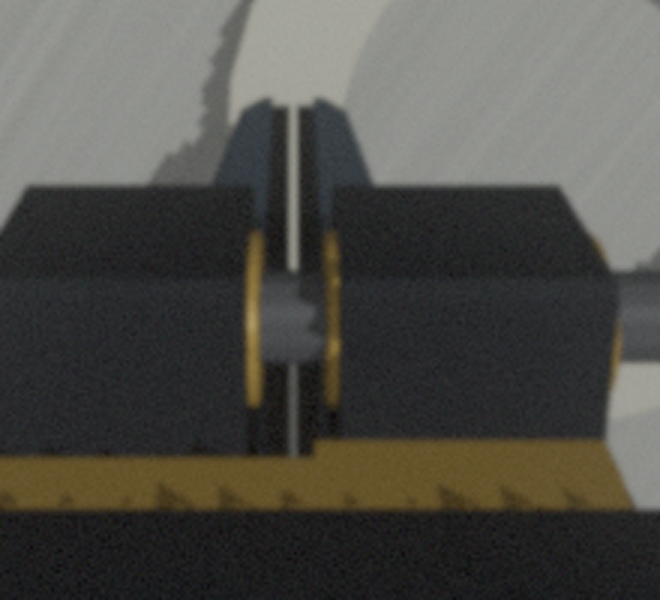

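View pics/s5.png

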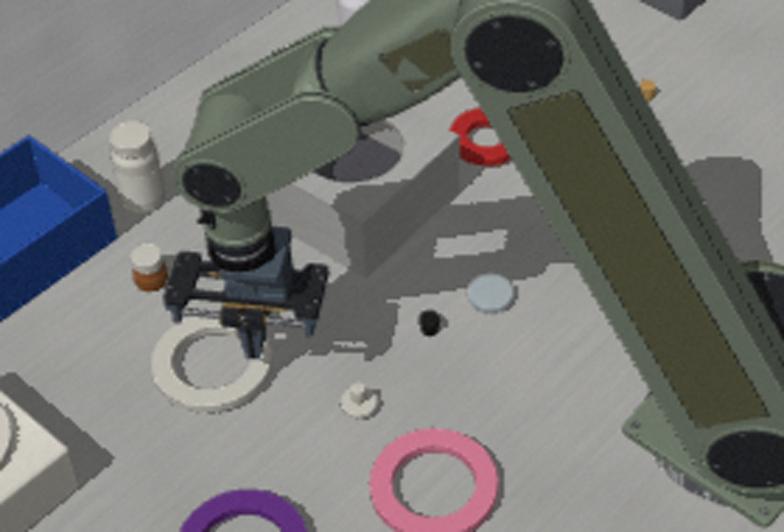

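```bash
python3 - <<'E'
from h import *
c=cam('wrist');s=state()
print(s['ee_pos'],s['ee_rot'])
p=s['ee_pos']
for dz in(-11,0,11,18.8,30):print(dz,proj(c,p+[0,0,dz]))
print(proj(c,[534,355.5,22]))
cs=cam('side')
for dz in(-11,0,11,18.8,30):print(dz,proj(cs,p+[0,0,dz]), (proj(cs,p+[0,0,dz])-[120,150])*2.8)
E
```

```text
[485.11462482 322.69266049  11.21947255] [-90.01449369   0.19689692  33.77222277]
-11 [278.27180682 232.43460132]
0 [278.26109946 237.93280845]
11 [278.24932473 243.97910849]
18.8 [278.24023808 248.64509045]
30 [278.22596146 255.97610549]
[370.56093246 243.84652541]
-11 [212.37875811 283.02142221] [258.6605227 372.4599822]
0 [212.09573366 281.03575877] [257.86805424 366.90012457]
11 [211.81030578 279.03323318] [257.06885617 361.29305289]
18.8 [211.6064383  277.60292496] [256.49802723 357.28818989]
30 [211.31154276 275.53397547] [255.67231972 351.49513133]
```

```bash
python3 - <<'E'
from h import *
from scipy.spatial.transform import Rotation as Ro
c=cam('wrist');s=state()
R=Ro.from_euler('xyz',s['ee_rot'],degrees=True).as_matrix()
for dz in(0,10,20,30,40,60):
  for w in (-16,16): print(dz,w,proj(c,s['ee_pos']+[0,0,dz]+R[:,2]*w).round(1))
save(vision.grab_frame('side'),'s6.png',(175,230,245,300),8)
cs=cam('side')
for dz in(0,10,20,30,40,60):
  for w in (-16,16): print(dz,w,((proj(cs,s['ee_pos']+[0,0,dz]+R[:,2]*w)-[175,230])*8).round(1))
E
```

```text
0 -16 [278.2 260. ]
0 16 [278.3 215. ]
10 -16 [278.2 266.3]
10 16 [278.3 219.6]
20 -16 [278.2 273.2]
20 16 [278.3 224.5]
30 -16 [278.2 280.8]
30 16 [278.3 230. ]
40 -16 [278.2 289.2]
40 16 [278.2 236.1]
60 -16 [278.1 308.7]
60 16 [278.2 250.3]
0 -16 [304.9 378.9]
0 16 [288.5 438. ]
10 -16 [302.9 364.3]
10 16 [286.4 423.5]
20 -16 [300.8 349.6]
20 16 [284.3 408.9]
30 -16 [298.8 334.8]
30 16 [282.1 394.1]
40 -16 [296.7 319.9]
40 16 [280.  379.2]
60 -16 [292.5 289.7]
60 16 [275.6 349.1]
```

View pics/s6.png

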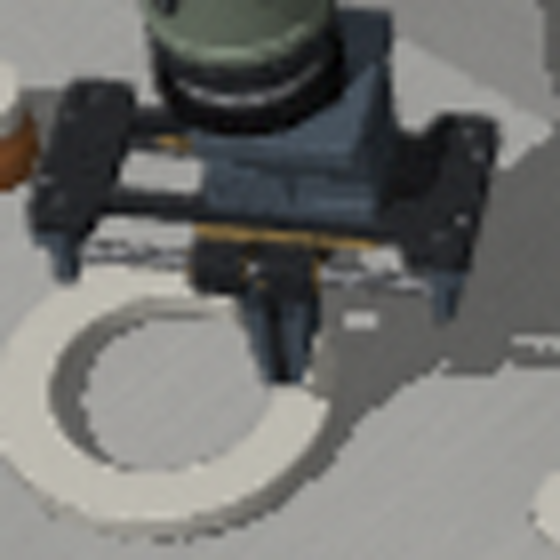

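```bash
python3 -m handwheel '[[6,[0,0,0],0],[6,[0,0,0],0],[6,[0,0,0],0],[6,[0,0,0],0],[6,[0,0,0],0],[6,[0,0.5,0],0],[6,[0,0.9,0],0],[6,[0,0.9,0],0]]' 40; python3 -m handwheel '[[6,[0,0.2,0],0],[6,[0,0.2,0],0]]';python3 - <<'E'
from h import *
c=cam('wrist');s=state()
save(vision.grab_frame('wrist'),'w6.png',(150,200,430,400),2.8)
E
```

```text
time_s: 5.4
ee_pos: [484.5, 322.2, 1.3]
ee_rot: [-90.0, 0.3, 33.8]
force: [-0.8, 0.0, 0.4]
gripper_width: 59.4
time_s: 5.6
ee_pos: [484.2, 322.1, -1.1]
ee_rot: [-90.0, 0.4, 33.8]
force: [0.3, 0.5, 0.2]
gripper_width: 60.1
```

View pics/w6.png

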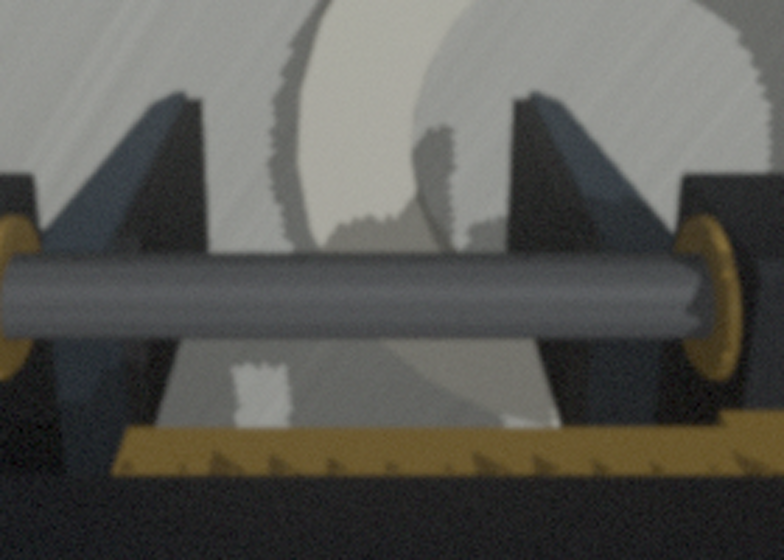

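```bash
python3 -m handwheel '[[6,[0,0.5,0],0],[6,[0,0.9,0],0],[6,[0,0.9,0],0]]' 40; python3 -m handwheel '[[6,[0,0.4,0],0],[6,[0,0.8,0],0],[6,[0,0.8,0],0]]';python3 - <<'E'
from h import *
c=cam('wrist');s=state()
save(vision.grab_frame('wrist'),'w7.png',(150,200,430,400),2.8)
save(vision.grab_frame('side'),'s7.png',(175,230,245,300),8)
E
```

```text
time_s: 5.95
ee_pos: [483.7, 321.8, -10.7]
ee_rot: [-90.0, 0.4, 33.8]
force: [-0.9, 0.0, 0.2]
gripper_width: 59.7
time_s: 6.25
ee_pos: [483.2, 321.4, -19.5]
ee_rot: [-90.0, 0.5, 33.8]
force: [0.2, -0.5, 0.1]
gripper_width: 60.1
```

View pics/w7.png

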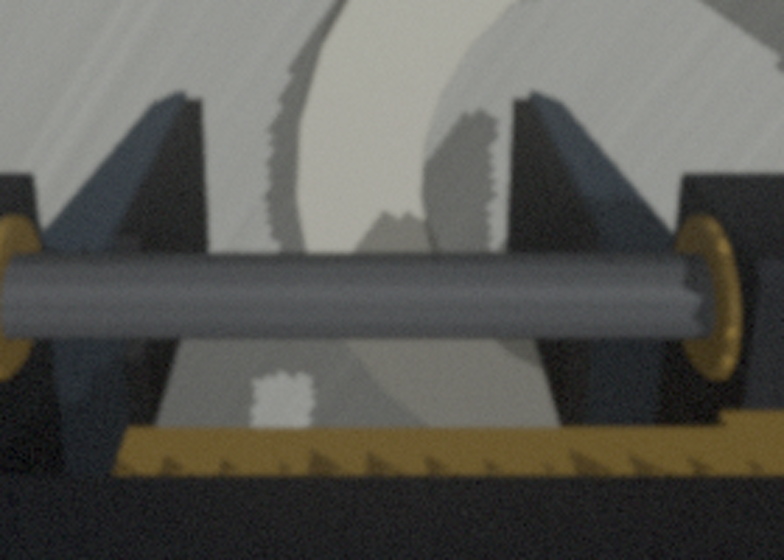

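View pics/s7.png

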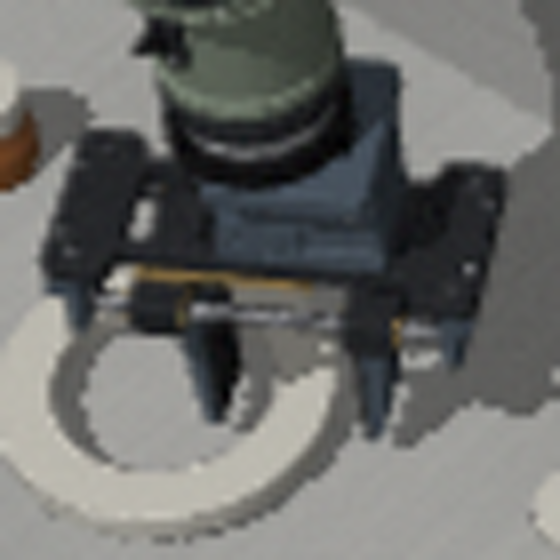

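```bash
python3 -m handwheel '[[6,[0.1,0.3,0],0],[6,[0.1,0.5,0],0],[6,[0.1,0.5,0],0]]' 40; python3 -m handwheel '[[6,[0,0.1,0],0],[2,[0,0.1,0],0],[2,[0,0.1,0],0],[2,[0,0.1,0],0],[2,[0,0.1,0],0],[2,[0,0.1,0],0],[2,[0,0.1,0],0]]';python3 - <<'E'
from h import *
c=cam('wrist');s=state()
save(vision.grab_frame('wrist'),'w8.png',(150,200,430,400),2.8)
save(vision.grab_frame('side'),'s8.png',(175,230,245,300),8)
E
```

```text
time_s: 6.65
ee_pos: [484.2, 322.1, -24.2]
ee_rot: [-90.0, 0.5, 33.8]
force: [-0.3, 0.2, -0.5]
gripper_width: 59.7
time_s: 7.35
ee_pos: [484.2, 322.0, -25.2]
ee_rot: [-90.0, 0.5, 33.8]
force: [0.7, -1.5, 0.9]
gripper_width: 26.8
```

View pics/w8.png

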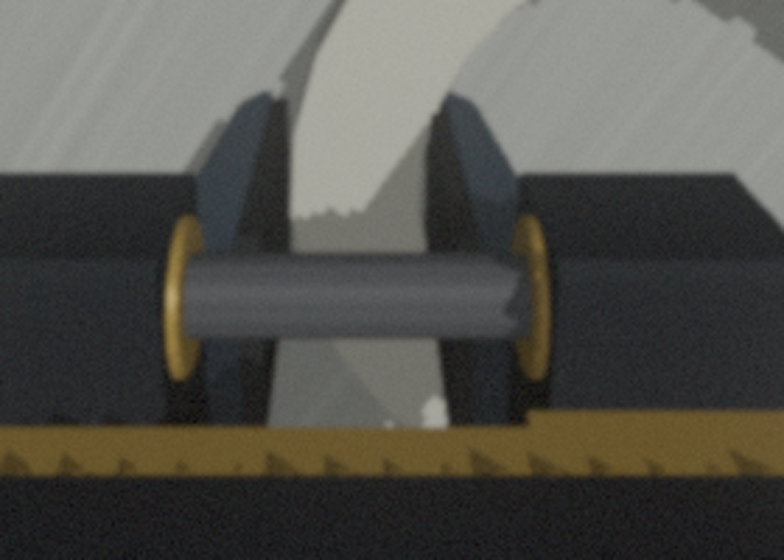

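View pics/s8.png

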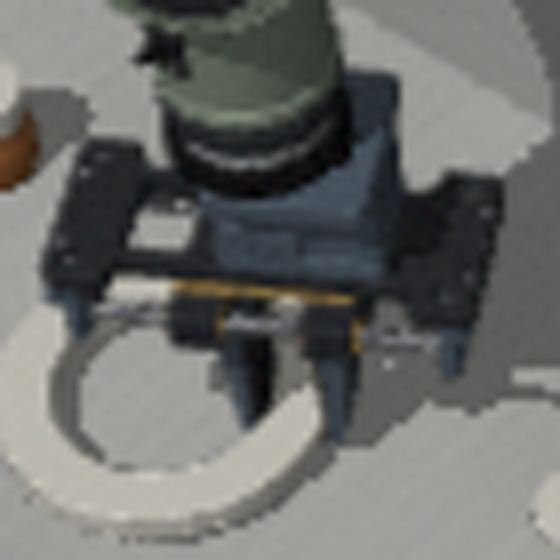

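```bash
python3 -m handwheel '[[2,[0,-0.5,0],0],[2,[0,-1.5,0],0],[2,[0,-2.5,0],0],[2,[0,-5,0],0],[2,[0,-5,0],0]]' 40; python3 - <<'E'
from h import *
save(vision.grab_frame('wrist'),'w9.png',(100,100,500,400),2)
save(vision.grab_frame('side'),'s9.png',(155,210,245,300),6)
E
```

```text
time_s: 7.95
ee_pos: [487.1, 323.9, 28.6]
ee_rot: [-90.0, 0.0, 33.8]
force: [1.4, 0.8, -0.9]
gripper_width: 26.8
```

View pics/w9.png

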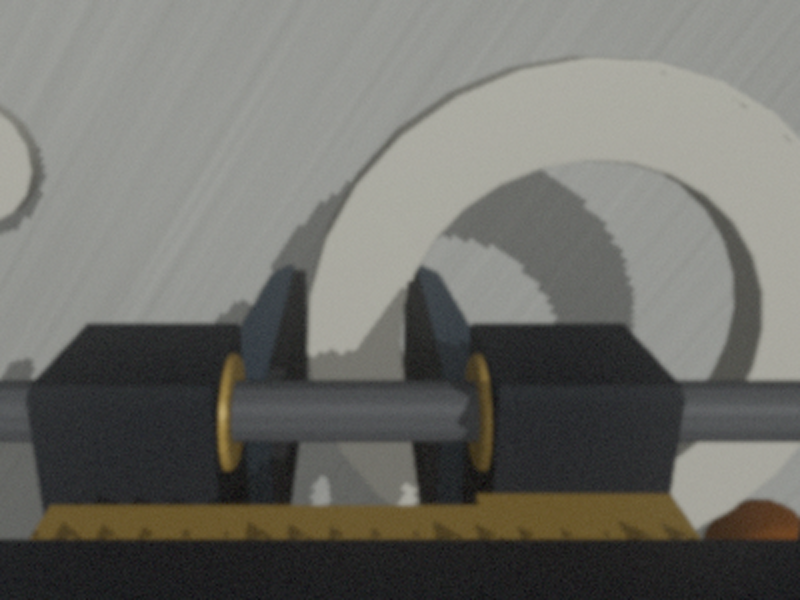

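View pics/s9.png

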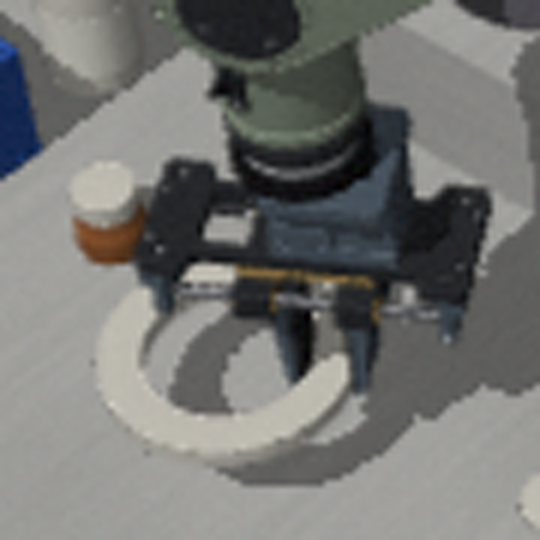

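```bash
python3 -m handwheel '[[2,[0,-5,0],0],[2,[0,-10,0],0],[2,[0,-15,0],0],[2,[0,-18,0],0],[2,[0,-18,0],0]]' ; python3 go.py 540 -90 200 3.5
```

```text
time_s: 8.55
ee_pos: [488.0, 324.6, 210.0]
ee_rot: [-90.0, -0.2, 33.8]
force: [0.3, -0.4, -2.2]
gripper_width: 26.7
pos [488.  324.6 210. ] rot [-90.02  -0.15  33.77] w 26.7 F [ 0.3 -0.4 -2.2] t 8.55
shift cm [-18.73   0.96 -37.35] turn 30.3
```

```bash
python3 -m handwheel '[[2,[-2,0.2,-4],3],[2,[-4,0.5,-8],6],[2,[-6,0.9,-12],10],[2,[-8,0.9,-16],13],[2,[-10,0.9,-20],17],[2,[-12,0.9,-24],20],[2,[-14,0.9,-28],23],[2,[-16,0.9,-32],26],[2,[-18,0.9,-36],29],[2,[-18.7,0.9,-37.3],30.3]]' ;python3 -m handwheel '[[2,[0,0,0],0],[2,[0,0,0],0]]'; python3 - <<'E'
from h import *
np.save('w10.npy',cam('wrist')['extrinsics']); save(vision.grab_frame('wrist'),'w10.png')
E
python3 go.py 538.6 32.7 120 3.5
```

```text
time_s: 9.55
ee_pos: [538.8, -93.0, 197.8]
ee_rot: [-90.0, 0.1, 3.2]
force: [0.0, 1.1, -2.0]
gripper_width: 26.6
time_s: 9.75
ee_pos: [537.5, -92.4, 195.8]
ee_rot: [-89.9, 0.3, 3.2]
force: [-0.0, 1.7, -2.0]
gripper_width: 26.8
pos [537.9 -91.8 196.4] rot [-89.88   0.28   3.24] w 26.8 F [ 0.  -0.4 -0.8] t 9.8
shift cm [ 0.81  7.66 12.41] turn -0.3
```

View pics/w10.png

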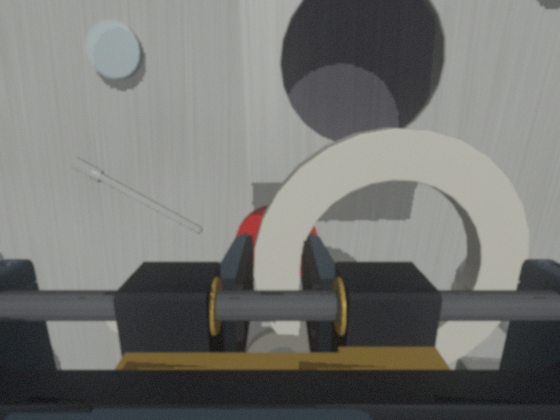

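```bash
cat > e.py <<'E'
from fit import *
def edges(g,pix0,r0,r1,angs,sign,n=None):
    """along rays from pix0 at angles, strongest gradient (sign +: dark->bright outward)"""
    out=[]
    gb=cv2.GaussianBlur(g.astype(np.float32),(0,0),1)
    rr=np.arange(r0,r1,.25)
    for a in angs:
        x=pix0[0]+rr*np.cos(a); y=pix0[1]+rr*np.sin(a)
        ok=(x>1)&(x<558)&(y>1)&(y<418)
        if ok.sum()<len(rr)*.8: continue
        v=cv2.remap(gb,x.astype(np.float32)[None],y.astype(np.float32)[None],cv2.INTER_LINEAR)[0]
        d=sign*np.gradient(v); d[~ok]=-9
        i=int(np.argmax(d)); 
        if d[i]>1: out.append((x[i],y[i]))
    return np.array(out)
def fitr(c,pts,z,R):
    w=np.array([onz(c,u,v,z)[:2] for u,v in pts])
    f=lambda p:np.hypot(w[:,0]-p[0],w[:,1]-p[1])-R
    r=least_squares(f,w.mean(0),loss='soft_l1',f_scale=1.)
    return r.x.round(1), np.std(r.fun).round(2)
E
python3 - <<'E'
from e import *
c=cam('wrist'); c['extrinsics']=np.load('w10.npy'); img=cv2.imread('pics/w10.png')[:,:,::-1].copy(); g=cv2.cvtColor(img,cv2.COLOR_RGB2GRAY)
D=np.radians
p=edges(g,(363,62),60,100,D(np.r_[-25:15:2,135:205:2]),1)
print(len(p),fitr(c,p,105,68),fitc(c,p,105))
s=state()
q=edges(g,(391,265),110,150,D(np.arange(-150,-5,4)),-1)
for z in(235,243,250): 
    a=fitc(c,q,z); print(z,a, fitr(c,q,z,73))
E
```

```text
55 (array([599.7,  33.5]), np.float64(0.35)) (array([599.57675291,  33.03403079,  67.40399605]), np.float64(0.2811972570083821))
235 (array([599.69395218, -92.16473445,  75.51715541]), np.float64(0.5698022650082271)) (array([600. , -89.1]), np.float64(0.83))
243 (array([596.60080251, -88.54678993,  71.967343  ]), np.float64(0.5429329640947853)) (array([596.4, -89.8]), np.float64(0.63))
250 (array([593.89429716, -85.38111781,  68.86125643]), np.float64(0.5194247523903784)) (array([593.2, -90.3]), np.float64(1.15))
```

```bash
python3 -m handwheel '[[2,[0.2,0,3],0],[2,[0.5,0,6],0],[2,[0.7,0,9],0],[2,[0.9,0,11.5],0],[2,[0.95,2,12.4],0],[2,[0.95,5,12.4],0],[2,[0.95,8,12.4],0],[2,[0.95,9.5,12.4],0],[2,[0.95,9.5,12.4],0],[2,[0.95,9.5,12.4],0]]'; python3 - <<'E'
from h import *
np.save('w11.npy',cam('wrist')['extrinsics']); save(vision.grab_frame('wrist'),'w11.png')
save(vision.grab_frame('side'),'s11.png',(195,130,315,230),6)
E
python3 go.py 540.7 35 96 3.24
```

```text
time_s: 10.8
ee_pos: [539.9, 34.0, 102.0]
ee_rot: [-89.9, 0.3, 3.4]
force: [0.2, -0.2, -1.7]
gripper_width: 26.4
pos [540.8  33.5 102.9] rot [-89.88   0.13   3.3 ] w 26.5 F [ 0.1  0.1 -0.6] t 10.9
shift cm [0.01 0.69 0.15] turn 0.1
```

View pics/w11.png

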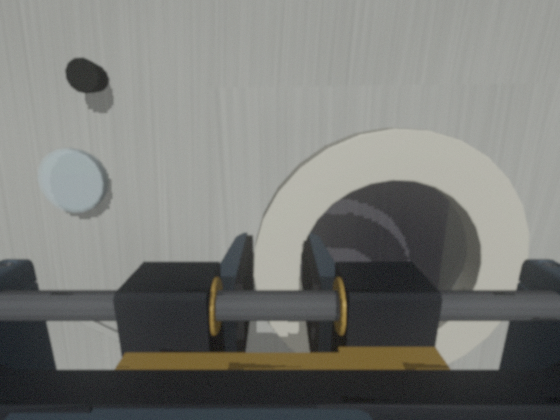

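View pics/s11.png

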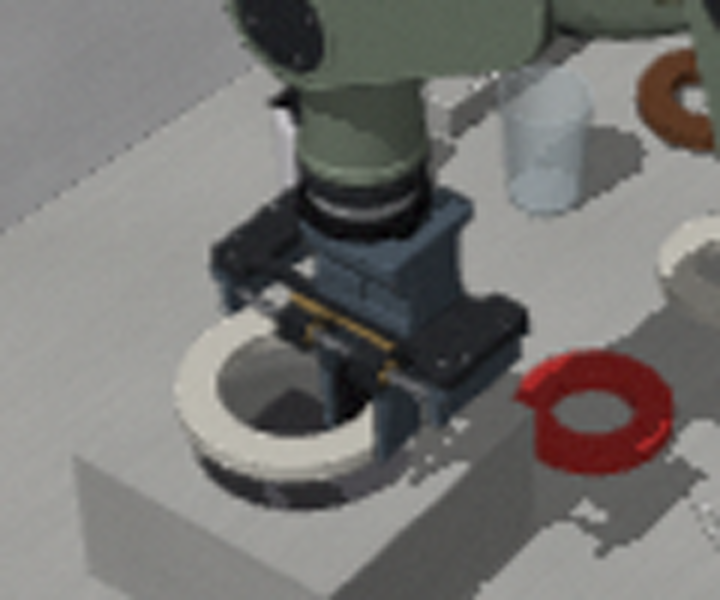

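```bash
python3 -m handwheel '[[2,[0,0.6,0.1],0],[2,[0,1.2,0.1],0],[2,[0,1.6,0.1],0],[2,[0,1.9,0.1],0],[2,[0,1.9,0.1],0]]'; python3 -m handwheel '[[2,[0,0.4,0],0],[2,[0,0.6,0],0],[2,[0,0.6,0],0]]';  python3 -m handwheel '[[2,[0.05,0.3,0],0],[2,[0.05,0.3,0],0]]'
```

```text
time_s: 11.4
ee_pos: [540.2, 34.4, 83.3]
ee_rot: [-89.9, 0.2, 3.3]
force: [-0.5, -0.0, -1.9]
gripper_width: 26.5
time_s: 11.7
ee_pos: [539.9, 34.4, 76.9]
ee_rot: [-89.9, 0.3, 3.3]
force: [0.4, -0.3, -1.1]
gripper_width: 26.7
time_s: 11.9
ee_pos: [540.2, 34.4, 73.5]
ee_rot: [-89.9, 0.3, 3.3]
force: [-0.8, 1.3, -1.2]
gripper_width: 26.5
```

```bash
python3 -m handwheel '[[2,[0,0.2,0],0],[2,[0,0.2,0],0],[2,[0,0.2,0],0]]'; python3 - <<'E'
from h import *
save(vision.grab_frame('wrist'),'w12.png')
save(vision.grab_frame('side'),'s12.png',(195,130,315,230),6)
E
```

```text
time_s: 12.2
ee_pos: [540.5, 34.4, 71.9]
ee_rot: [-89.9, 0.2, 3.3]
force: [0.1, -0.0, 2.8]
gripper_width: 27.0
```

View pics/s12.png

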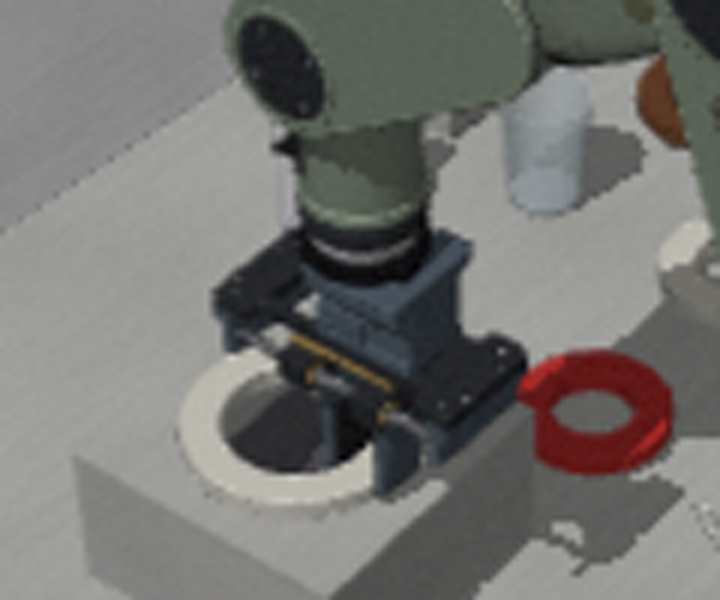

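```bash
python3 -m handwheel '[[4.5,[0,0,0],0],[4.5,[0,0,0],0],[4.5,[0,0,0],0],[4.5,[0,-1,0],0],[4.5,[0,-4,0],0],[4.5,[0,-9,0],0],[9,[0,-13,0],0],[9,[0,-13,0],0]]'; python3 go.py 540 -90 220 3.5
```

```text
time_s: 13.1
ee_pos: [545.0, 34.3, 208.9]
ee_rot: [-89.9, -0.5, 3.3]
force: [1.0, -0.2, -0.6]
gripper_width: 58.5
pos [545.   34.3 208.9] rot [-89.88  -0.54   3.29] w 58.5 F [ 1.  -0.2 -0.6] t 13.1
shift cm [ -1.21  -1.14 -12.38] turn -0.2
```

```bash
python3 -m handwheel '[[9,[-0.5,-1,-4],0],[9,[-1,-1,-8],0],[9,[-1,-1,-11],0],[9,[-1,-1,-11],0],[9,[-1,-1,-11],0]]'; python3 - <<'E'
from h import *
np.save('w13.npy',cam('wrist')['extrinsics']); save(vision.grab_frame('wrist'),'w13.png')
E
python3 go.py 524 -318 230 -31.3
```

```text
time_s: 13.6
ee_pos: [540.9, -76.2, 218.2]
ee_rot: [-89.8, -0.5, 3.2]
force: [0.8, -0.7, 0.1]
gripper_width: 90.3
pos [541.  -75.6 218.3] rot [-89.84  -0.5    3.27] w 90.1 F [ 0.   0.1 -0.2] t 13.65
shift cm [ -3.07  -1.27 -24.1 ] turn 34.6
```

View pics/w13.png

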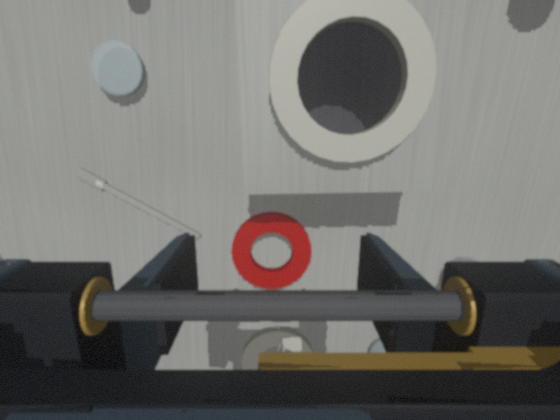

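```bash
python3 - <<'E'
from e import *
c=cam('wrist'); c['extrinsics']=np.load('w13.npy'); img=cv2.imread('pics/w13.png')[:,:,::-1].copy(); g=cv2.cvtColor(img,cv2.COLOR_RGB2GRAY)
p=edges(g,(353,78),65,95,np.radians(np.r_[-30:210:4]),-1)
for z in (119,127): print(z,fitr(c,p,z,73),fitc(c,p,z))
q=edges(g,(353,76),40,65,np.radians(np.arange(0,360,6)),1)
for z in (119,127): print(z,fitr(c,q,z,48),fitc(c,q,z))
E
```

```text
119 (array([599.6,  38.2]), np.float64(0.53)) (array([599.77025786,  37.26275128,  72.15041653]), np.float64(0.2806563879645289))
127 (array([597.5,  39.4]), np.float64(1.52)) (array([598.06857485,  36.3129425 ,  70.28149662]), np.float64(0.27338540321243954))
119 (array([599.5,  37.7]), np.float64(0.39)) (array([599.54830588,  37.75244331,  47.43955727]), np.float64(0.3823716499589405))
127 (array([597.8,  36.5]), np.float64(0.44)) (array([597.8519227 ,  36.79046901,  46.21026213]), np.float64(0.37243704296683094))
```

```bash
python3 -m handwheel '[[9,[0,-0.5,-2],3],[9,[-0.6,-1.2,-5],7],[9,[-1.2,-1.2,-9],14],[9,[-2,-1.2,-13],20],[9,[-2.5,-1.2,-17],26],[9,[-3,-1.2,-21],32],[9,[-3.1,-1.2,-24.1],34.6],[9,[-3.1,-1.2,-24.1],34.6],[9,[-3.1,-1.2,-24.1],34.6],[9,[-3.1,-1.2,-24.1],34.6]]'; python3 - <<'E'
from h import *
np.save('w14.npy',cam('wrist')['extrinsics']); save(vision.grab_frame('wrist'),'w14.png')
E
```

```text
time_s: 14.65
ee_pos: [524.0, -316.2, 229.3]
ee_rot: [-89.5, -0.3, -31.2]
force: [0.8, 1.0, -0.4]
gripper_width: 89.8
```

View pics/w14.png

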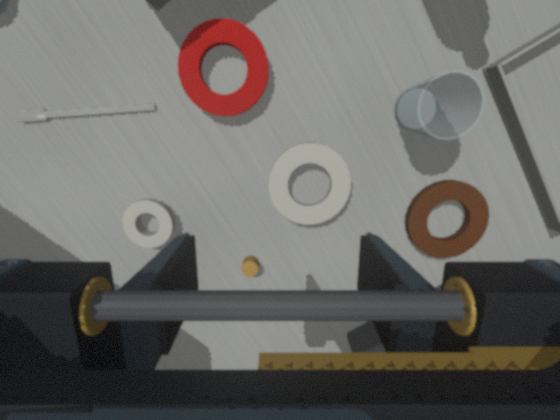

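```bash
python3 - <<'E'
from e import *
c=cam('wrist'); c['extrinsics']=np.load('w14.npy'); img=cv2.imread('pics/w14.png')[:,:,::-1].copy(); g=cv2.cvtColor(img,cv2.COLOR_RGB2GRAY)
A=np.radians(np.arange(0,360,5))
p=edges(g,(310,184),33,52,A,-1)
print('mid',fitr(c,p,22,53),fitc(c,p,22))
p=edges(g,(310,184),12,32,A,1)
print('midhole',fitr(c,p,22,28),fitc(c,p,22))
p=edges(g,(149,223),18,35,A,-1)
print('small',fitr(c,p,22,33),fitc(c,p,22))
E
```

```text
mid (array([ 556.9, -341.5]), np.float64(0.48)) (array([ 556.95847004, -341.37704556,   52.19583798]), np.float64(0.4813799377833621))
midhole (array([ 557.1, -341.4]), np.float64(0.37)) (array([ 557.10833791, -341.35746038,   27.99493885]), np.float64(0.3737178108320896))
small (array([ 348.6, -276.6]), np.float64(2.51)) (array([ 348.66631878, -276.49624831,   32.47184978]), np.float64(2.530692858763504))
```

```bash
python3 go.py 525 -321.3 10 -31.3
```

```text
pos [ 524.  -316.2  229.4] rot [-89.55  -0.3  -31.19] w 90.2 F [-0.6  0.2  0.5] t 14.7
shift cm [ 0.23 21.94 -0.55] turn 0.1
```

```bash
python3 -m handwheel '[[5,[0.2,3,-0.5],0],[5,[0.2,7,-0.5],0],[5,[0.2,12,-0.5],0],[5,[0.2,17,-0.5],0],[5,[0.2,20,-0.5],0],[5,[0.2,22,-0.5],0],[5,[0.2,22,-0.5],0],[5,[0.2,22,-0.5],0]]'; python3 go.py 525 -321.3 -16 -31.3; python3 - <<'E'
from h import *
np.save('w15.npy',cam('wrist')['extrinsics']); save(vision.grab_frame('wrist'),'w15.png')
E
```

```text
time_s: 15.5
ee_pos: [525.7, -320.0, 10.1]
ee_rot: [-89.5, -0.3, -31.1]
force: [0.2, -0.6, -0.2]
gripper_width: 50.0
pos [ 525.7 -320.    10.1] rot [-89.55  -0.34 -31.12] w 50.0 F [ 0.2 -0.6 -0.2] t 15.5
shift cm [-0.01  2.61 -0.17] turn 0.2
```

View pics/w15.png

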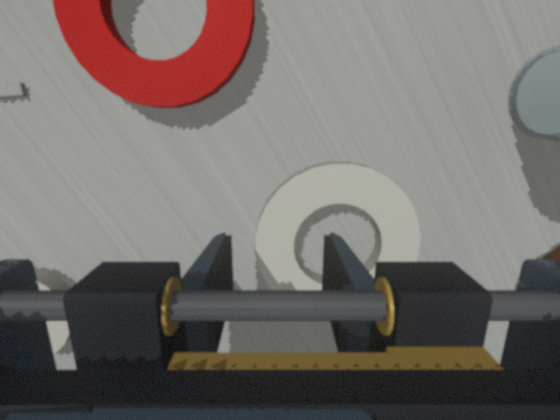

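```bash
python3 -m handwheel '[[5,[0,1,-0.15],0],[5,[0,2,-0.15],0],[5,[0,2.6,-0.15],0],[5,[0,2.6,-0.15],0]]'; python3 go.py 525 -321.3 -25.5 -31.3; python3 - <<'E'
from h import *
save(vision.grab_frame('wrist'),'w16.png',(150,140,430,400),2.3)
E
```

```text
time_s: 15.95
ee_pos: [524.9, -321.3, -16.2]
ee_rot: [-89.5, -0.3, -31.1]
force: [0.1, -0.3, -0.2]
gripper_width: 49.8
pos [ 524.9 -321.3  -16.2] rot [-89.55  -0.32 -31.14] w 49.8 F [ 0.1 -0.3 -0.2] t 15.95
shift cm [ 0.    0.93 -0.  ] turn 0.2
```

View pics/w16.png

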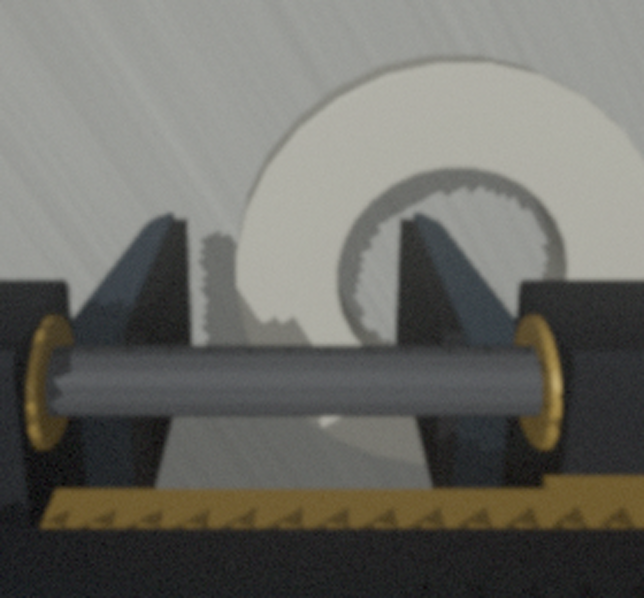

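Good alignment. Final descent, close.

```bash
python3 -m handwheel '[[5,[0,0.5,0],0],[5,[0,0.9,0],0],[5,[0,0.9,0],0],[2,[0,0.9,0],0],[2,[0,0.9,0],0],[2,[0,0.9,0],0],[2,[0,0.9,0],0],[2,[0,0.9,0],0]]' 40; python3 -m handwheel '[[2,[0,-0.5,0],0],[2,[0,-1.5,0],0],[2,[0,-2.5,0],0],[2,[0,-5,0],0],[2,[0,-5,0],0]]'; python3 - <<'E'
from h import *
save(vision.grab_frame('wrist'),'w17.png',(150,140,430,400),2.3)
save(vision.grab_frame('side'),'s17.png',(270,110,390,210),6)
E
```

```text
time_s: 16.8
ee_pos: [525.4, -321.6, -24.5]
ee_rot: [-89.6, -0.4, -31.1]
force: [-0.4, -0.2, 0.1]
gripper_width: 27.4
time_s: 17.3
ee_pos: [527.5, -323.4, 29.5]
ee_rot: [-89.6, -0.8, -31.1]
force: [0.8, -0.3, -1.0]
gripper_width: 27.5
```

View pics/w17.png

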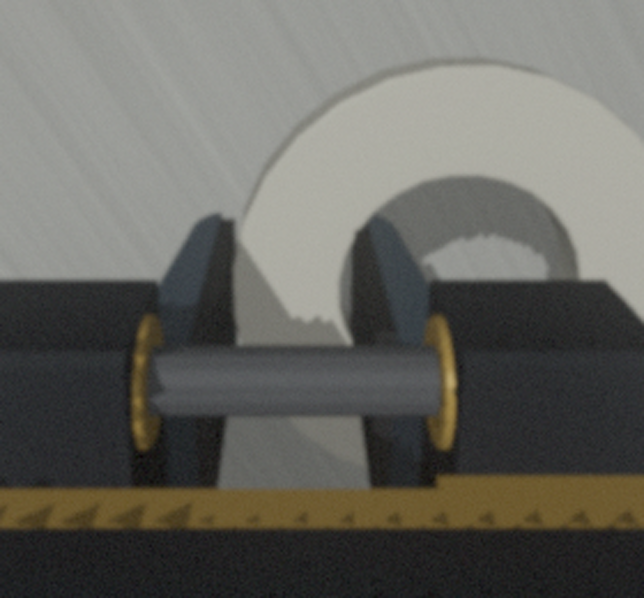

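View pics/s17.png

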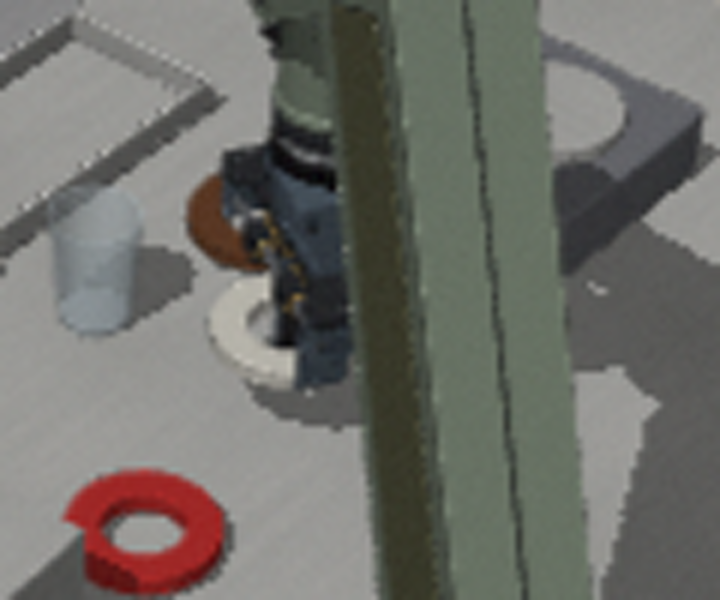

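```bash
python3 -m handwheel '[[2,[0,-4,0],0],[2,[0,-9,0],0],[2,[0,-14,0],0],[2,[0,-17,0],0],[2,[0,-17,0],0]]' ; python3 go.py 562 -85 195 3.3
```

```text
time_s: 17.9
ee_pos: [525.5, -323.8, 200.9]
ee_rot: [-89.6, -1.0, -31.1]
force: [-0.2, 0.1, -1.0]
gripper_width: 27.8
pos [ 525.5 -323.8  200.9] rot [-89.57  -1.01 -31.14] w 27.8 F [-0.2  0.1 -1. ] t 17.9
shift cm [-9.24  0.59 22.32] turn -34.4
```

```bash
python3 -m handwheel '[[2,[-1,0.1,2],-4],[2,[-2,0.2,5],-8],[2,[-3.5,0.3,9],-14],[2,[-5,0.4,13],-20],[2,[-6.5,0.5,16.5],-26],[2,[-8,0.5,20],-31],[2,[-9,0.6,22],-34],[2,[-9.2,0.6,22.3],-34.4],[2,[-9.2,0.6,22.3],-34.4],[2,[-9.2,0.6,22.3],-34.4]]' ; python3 - <<'E'
from h import *
np.save('w18.npy',cam('wrist')['extrinsics']); save(vision.grab_frame('wrist'),'w18.png')
E
python3 go.py 562.1 34.9 115 3.3
```

```text
time_s: 18.9
ee_pos: [561.8, -86.3, 194.0]
ee_rot: [-90.2, -1.0, 3.2]
force: [0.5, 0.1, -0.8]
gripper_width: 27.1
pos [561.9 -86.5 194.3] rot [-90.23  -1.01   3.17] w 27.7 F [ 0.5  0.3 -1.1] t 18.95
shift cm [ 0.55  7.89 12.15] turn -0.1
```

View pics/w18.png

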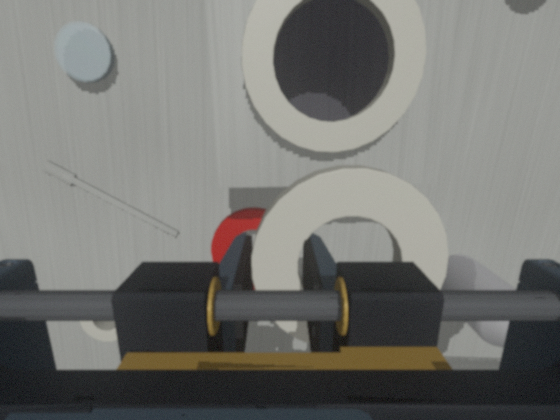

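```bash
python3 - <<'E'
from e import *
c=cam('wrist'); c['extrinsics']=np.load('w18.npy'); img=cv2.imread('pics/w18.png')[:,:,::-1].copy(); g=cv2.cvtColor(img,cv2.COLOR_RGB2GRAY)
D=np.radians
p=edges(g,(334,58),75,105,D(np.r_[-20:200:4]),-1)
print('large outer',fitr(c,p,119,73),fitc(c,p,119))
p=edges(g,(332,57),45,75,D(np.r_[-30:210:4]),1)
print('large hole',fitr(c,p,119,48),fitc(c,p,119))
q=edges(g,(350,265),80,115,D(np.arange(-155,-10,4)),-1)
for z in(235,241,247): 
    a=fitc(c,q,z); print(z,a, fitr(c,q,z,53))
E
```

```text
large outer (array([599.6,  38.2]), np.float64(0.59)) (array([599.81701045,  36.98390742,  71.98980957]), np.float64(0.33153852431951064))
large hole (array([599.5,  38.2]), np.float64(0.37)) (array([599.57324485,  37.73560724,  47.52960417]), np.float64(0.28807391831685136))
235 (array([600.02760784, -85.63499348,  54.3516294 ]), np.float64(0.9752419000345851)) (array([600.1, -84. ]), np.float64(0.99))
241 (array([598.35179265, -82.86044936,  52.40727507]), np.float64(0.9402512746032567)) (array([598.3, -83.6]), np.float64(0.97))
247 (array([596.67598082, -80.08593589,  50.46294977]), np.float64(0.9052629092451799)) (array([596.4, -83.1]), np.float64(1.16))
```

```bash
python3 -m handwheel '[[2,[0.1,0,3],0],[2,[0.3,0,6],0],[2,[0.5,0,9],0],[2,[0.6,0.5,11.5],0],[2,[0.6,3,12.2],0],[2,[0.6,6,12.2],0],[2,[0.6,7.5,12.2],0],[2,[0.6,7.9,12.2],0],[2,[0.6,7.9,12.2],0],[2,[0.6,7.9,12.2],0]]'; python3 - <<'E'
from h import *
np.save('w19.npy',cam('wrist')['extrinsics']); save(vision.grab_frame('wrist'),'w19.png')
save(vision.grab_frame('side'),'s19.png',(195,130,315,230),6)
E
python3 go.py 562.2 35.2 90 3.2
```

```text
time_s: 19.95
ee_pos: [563.5, 34.8, 115.9]
ee_rot: [-90.2, -1.1, 3.1]
force: [0.0, 0.5, -0.1]
gripper_width: 27.5
pos [563.5  35.1 116.1] rot [-90.23  -1.15   3.13] w 27.6 F [-0.3  0.6 -0.3] t 20.05
shift cm [-0.18  2.61  0.03] turn -0.1
```

View pics/w19.png

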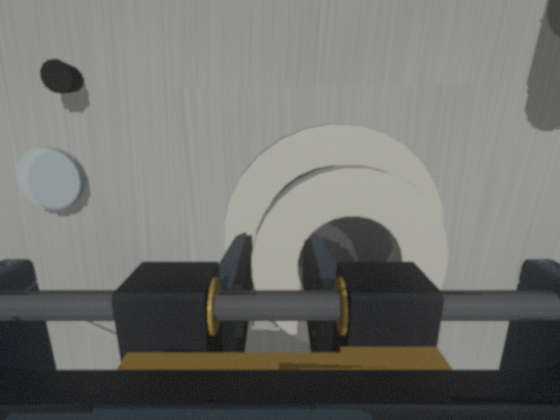

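View pics/s19.png

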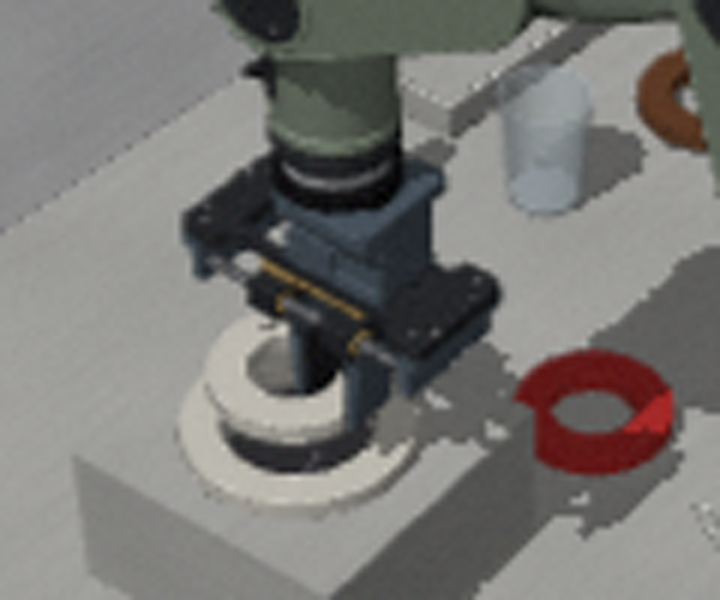

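```bash
python3 - <<'E'
from e import *
c=cam('wrist'); c['extrinsics']=np.load('w19.npy'); img=cv2.imread('pics/w19.png')[:,:,::-1].copy(); g=cv2.cvtColor(img,cv2.COLOR_RGB2GRAY)
D=np.radians
p=edges(g,(333,235),95,125,D(np.r_[-175:-5:4]),-1)
print('large outer',fitr(c,p,119,73),fitc(c,p,119))
q=edges(g,(350,265),85,108,D(np.arange(-150,-20,4)),-1)
for z in(155,162,169): 
    a=fitc(c,q,z); print(z,a, fitr(c,q,z,53))
q=edges(g,(348,263),35,62,D(np.arange(-120,-20,4)),1)
print(len(q),fitr(c,q,162,28))
E
```

```text
large outer (array([600. ,  36.9]), np.float64(0.35)) (array([599.83076934,  37.98063589,  72.08372265]), np.float64(0.19054908817991253))
155 (array([602.38609974,  33.66885383,  55.68004599]), np.float64(0.2680852811108138)) (array([601.7,  36.5]), np.float64(0.67))
162 (array([600.41289515,  36.93347916,  53.38959778]), np.float64(0.25698895648798453)) (array([600.4,  37.4]), np.float64(0.27))
169 (array([598.43948782,  40.19853412,  51.09871499]), np.float64(0.2459020677380879)) (array([598.7,  38.1]), np.float64(0.44))
25 (array([600.4,  37.6]), np.float64(0.14))
```

Excellent: offsets within 1 mm. Lower.

```bash
python3 -m handwheel '[[2,[-0.1,0.8,0],0],[2,[-0.1,1.5,0],0],[2,[-0.1,2,0],0],[2,[-0.1,2.4,0],0],[2,[-0.1,2.4,0],0]]'; python3 -m handwheel '[[2,[0,0.3,0],0],[2,[0,0.3,0],0],[2,[0,0.4,0],0]]'
```

```text
time_s: 20.55
ee_pos: [562.4, 35.0, 91.2]
ee_rot: [-90.2, -1.1, 3.1]
force: [-0.5, 0.1, -0.2]
gripper_width: 27.5
time_s: 20.85
ee_pos: [562.7, 35.0, 87.3]
ee_rot: [-90.2, -1.1, 3.1]
force: [-0.0, 0.0, -0.6]
gripper_width: 27.4
```

```bash
python3 -m handwheel '[[2,[0,0.2,0],0],[2,[0,0.2,0],0],[2,[0,0.2,0],0]]'; python3 - <<'E'
from h import *
save(vision.grab_frame('side'),'s20.png',(195,130,315,230),6)
E
```

```text
time_s: 21.15
ee_pos: [562.8, 34.9, 86.6]
ee_rot: [-90.2, -1.1, 3.1]
force: [-2.0, 0.4, 6.8]
gripper_width: 27.7
```

View pics/s20.png

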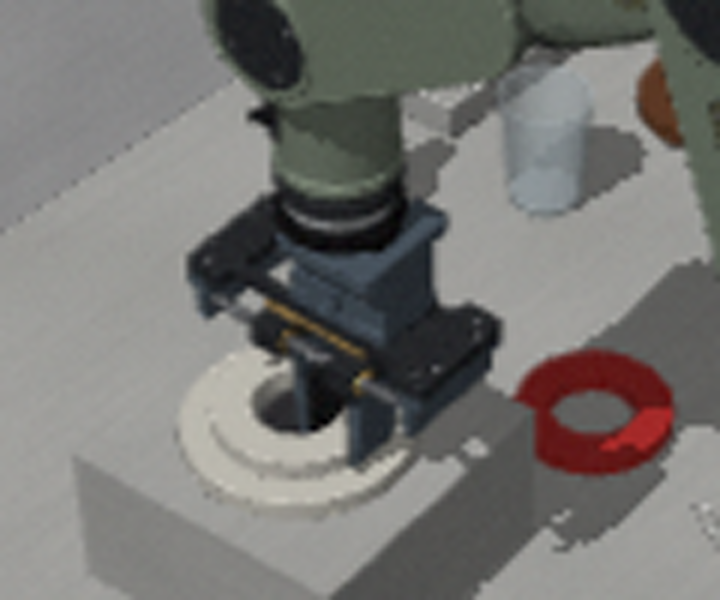

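```bash
python3 -m handwheel '[[4.3,[0,0,0],0],[4.3,[0,0,0],0],[4.3,[0,0,0],0],[4.3,[0,-1,0],0],[4.3,[0,-4,0],0],[4.3,[0,-9,0],0],[9,[-0.5,-13,-3],0],[9,[-1,-13,-7],0],[9,[-1,-13,-11],0],[9,[-1,-13,-11],0]]';  python3 - <<'E'
from h import *
np.save('w21.npy',cam('wrist')['extrinsics']); save(vision.grab_frame('wrist'),'w21.png')
E
python3 go.py 350 -275 220 -38
```

```text
time_s: 22.2
ee_pos: [556.5, -79.2, 217.9]
ee_rot: [-90.4, -1.2, 2.9]
force: [-0.1, 1.0, -0.1]
gripper_width: 72.2
pos [556.3 -76.8 217.4] rot [-90.25  -1.18   2.93] w 76.3 F [-0.3  0.1  0.2] t 22.25
shift cm [-21.61  -0.62 -18.74] turn 40.9
```

View pics/w21.png

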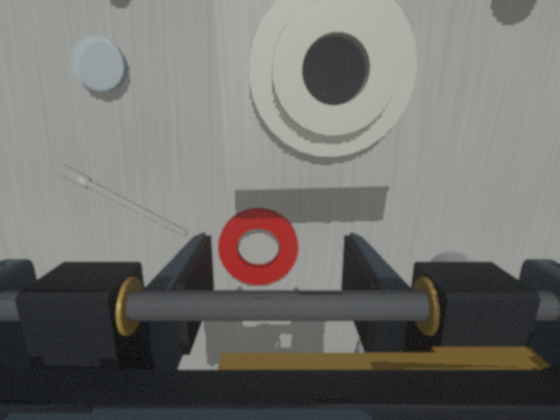

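```bash
python3 - <<'E'
from e import *
c=cam('wrist'); c['extrinsics']=np.load('w21.npy'); img=cv2.imread('pics/w21.png')[:,:,::-1].copy(); g=cv2.cvtColor(img,cv2.COLOR_RGB2GRAY)
D=np.radians
p=edges(g,(333,73),73,98,D(np.r_[-20:200:4]),-1)
print('large outer',fitr(c,p,119,73),fitc(c,p,119))
p=edges(g,(336,68),24,44,D(np.r_[0:360:6]),1)
print('mid hole',fitr(c,p,133,28),fitc(c,p,133))
E
python3 -m handwheel '[[9,[-3,-0.1,-2],3],[9,[-6,-0.3,-5],8],[9,[-9,-0.6,-8],15],[9,[-13,-0.6,-11],23],[9,[-16,-0.6,-14],30],[9,[-19,-0.6,-17],37],[9,[-21.6,-0.6,-18.7],40.9],[9,[-21.6,-0.6,-18.7],40.9],[9,[-21.6,-0.6,-18.7],40.9],[9,[-21.6,-0.6,-18.7],40.9]]'; python3 - <<'E'
from h import *
np.save('w22.npy',cam('wrist')['extrinsics']); save(vision.grab_frame('wrist'),'w22.png')
E
```

```text
large outer (array([599.5,  38.1]), np.float64(0.56)) (array([599.72007014,  36.95821128,  72.02608799]), np.float64(0.33488731620188983))
mid hole (array([599.6,  37.8]), np.float64(0.28)) (array([599.62116903,  37.84526633,  27.58347764]), np.float64(0.2797121389547044))
time_s: 23.25
ee_pos: [351.0, -273.7, 219.9]
ee_rot: [-89.4, -1.1, -37.9]
force: [-0.5, 0.5, 0.3]
gripper_width: 89.7
```

View pics/w22.png

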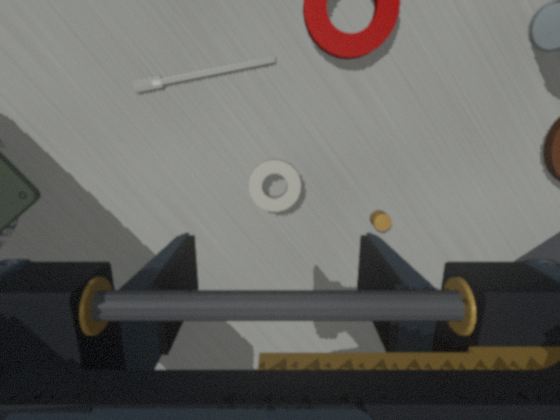

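```bash
python3 - <<'E'
from e import *
c=cam('wrist'); c['extrinsics']=np.load('w22.npy'); img=cv2.imread('pics/w22.png')[:,:,::-1].copy(); g=cv2.cvtColor(img,cv2.COLOR_RGB2GRAY)
p=edges(g,(275,186),20,34,np.radians(np.r_[0:360:6]),-1)
print('small',fitr(c,p,22,33),fitc(c,p,22))
p=edges(g,(275,186),6,18,np.radians(np.r_[0:360:6]),1)
print('hole',fitr(c,p,22,16),fitc(c,p,22))
print(onz(c,381,221,15),onz(c,381,232,0))
E
python3 go.py 349 -276 30 -37.9
```

```text
small (array([ 348.4, -276.4]), np.float64(0.44)) (array([ 348.46008484, -276.39402705,   32.1619924 ]), np.float64(0.4411266111205677))
hole (array([ 348.7, -276.6]), np.float64(0.37)) (array([ 348.70658872, -276.55335141,   15.92564852]), np.float64(0.36711014474223047))
[ 429.19217924 -400.4768272    15.        ] [ 421.83072024 -420.55362836    0.        ]
pos [ 351.  -273.7  219.9] rot [-89.39  -1.06 -37.85] w 89.9 F [ 0.   1.3 -0.1] t 23.3
shift cm [-0.37 18.98 -0.51] turn 0.1
```

```bash
python3 -m handwheel '[[9,[-0.3,3,-0.5],0],[9,[-0.4,7,-0.5],0],[9,[-0.4,12,-0.5],0],[9,[-0.4,17,-0.5],0],[9,[-0.4,20,-0.5],0],[9,[-0.4,21,-0.5],0],[9,[-0.4,21,-0.5],0],[9,[-0.4,21,-0.5],0]]'; python3 go.py 348.6 -276.5 -16 -37.9; python3 - <<'E'
from h import *
save(vision.grab_frame('wrist'),'w23.png')
E
```

```text
time_s: 24.1
ee_pos: [350.8, -276.5, 11.0]
ee_rot: [-89.4, -1.2, -37.8]
force: [0.3, 0.1, 0.0]
gripper_width: 89.7
pos [ 350.8 -276.5   11. ] rot [-89.39  -1.22 -37.8 ] w 89.7 F [0.3 0.1 0. ] t 24.1
shift cm [-0.23  2.7  -0.17] turn 0.1
```

View pics/w23.png

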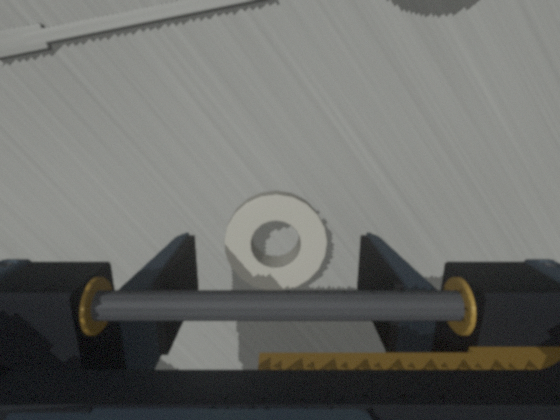

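```bash
python3 -m handwheel '[[9,[-0.2,1,-0.1],0],[9,[-0.2,2,-0.1],0],[9,[-0.2,2.7,-0.1],0],[9,[-0.2,2.7,-0.1],0]]'; python3 -m handwheel '[[9,[0,0.4,0],0],[9,[0,0.9,0],0],[9,[0,0.9,0],0],[5,[0,0.9,0],0],[5,[0,0.9,0],0],[5,[0,0.9,0],0],[5,[0,0.9,0],0]]' 30;  python3 - <<'E'
from h import *
save(vision.grab_frame('wrist'),'w24.png')
E
```

```text
time_s: 24.55
ee_pos: [348.5, -275.8, -16.7]
ee_rot: [-89.4, -1.1, -37.8]
force: [0.0, 0.3, -0.4]
gripper_width: 90.4
time_s: 25.25
ee_pos: [348.9, -276.0, -25.5]
ee_rot: [-89.4, -1.2, -37.8]
force: [-0.1, 0.1, 0.5]
gripper_width: 65.6
```

View pics/w24.png

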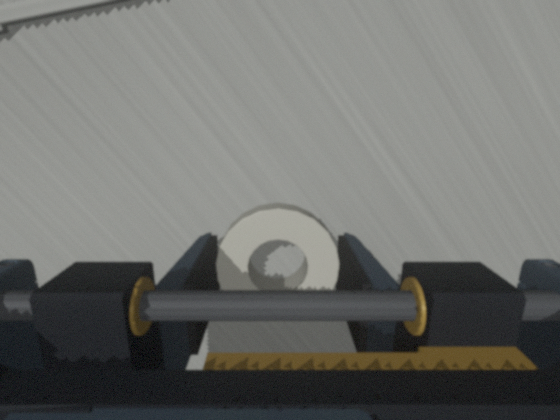

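```bash
python3 -m handwheel '[[5,[0,-0.5,0],0],[5,[0,-1.5,0],0],[5,[0,-4,0],0],[5,[0,-9,0],0],[5,[0,-14,0],0],[5,[0,-19,0],0],[5,[0,-22,0],0],[5,[0,-22,0],0],[5,[0,-22,0],0]]' 30; python3 go.py 597 -85 200 3; python3 - <<'E'
from h import *
save(vision.grab_frame('wrist'),'w25.png')
E
```

```text
time_s: 26.2
ee_pos: [343.7, -275.0, 195.1]
ee_rot: [-89.4, -1.2, -37.8]
force: [0.0, -0.6, -1.0]
gripper_width: 65.4
pos [ 343.7 -275.   195.1] rot [-89.39  -1.25 -37.82] w 65.4 F [ 0.  -0.6 -1. ] t 26.2
shift cm [8.370e+00 2.000e-02 3.054e+01] turn -40.8
```

View pics/w25.png

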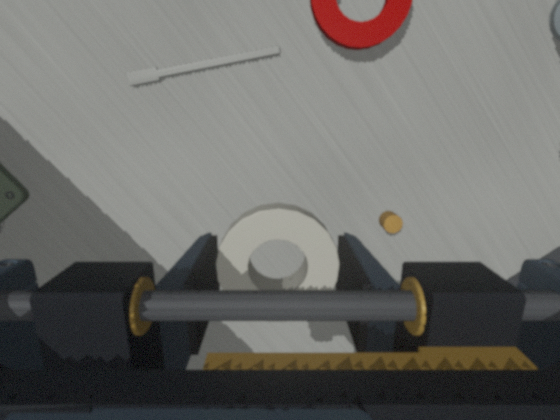

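```bash
python3 -m handwheel '[[5,[1,0,3],-4],[5,[2,0,6.5],-8],[5,[3,0,10.5],-14],[5,[4,0,14.5],-21],[5,[5.5,0,19],-28],[5,[6.5,0,23.5],-34],[5,[7.7,0,28],-39],[5,[8.4,0,30.5],-40.8],[5,[8.4,0,30.5],-40.8],[5,[8.4,0,30.5],-40.8]]'; python3 - <<'E'
from h import *
np.save('w26.npy',cam('wrist')['extrinsics']); save(vision.grab_frame('wrist'),'w26.png')
E
python3 go.py 599.6 37.8 130 3
```

```text
time_s: 27.25
ee_pos: [595.3, -84.6, 196.4]
ee_rot: [-90.2, -0.9, 3.0]
force: [-0.2, -0.3, -0.9]
gripper_width: 65.7
pos [595.  -85.2 197. ] rot [-90.22  -0.99   2.97] w 65.5 F [-0.2 -0.1  0.5] t 27.3
shift cm [ 0.98  6.67 12.29] turn -0.0
```

View pics/w26.png

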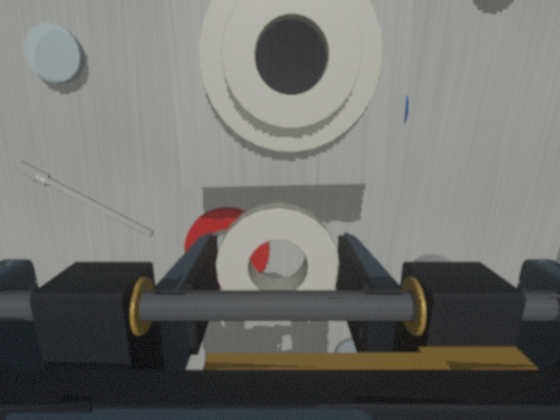

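```bash
python3 - <<'E'
from e import *
c=cam('wrist'); c['extrinsics']=np.load('w26.npy'); img=cv2.imread('pics/w26.png')[:,:,::-1].copy(); g=cv2.cvtColor(img,cv2.COLOR_RGB2GRAY)
D=np.radians
p=edges(g,(291,54),26,46,D(np.r_[0:360:6]),1)
print('mid hole',fitr(c,p,133,28),fitc(c,p,133))
q=edges(g,(278,264),50,70,D(np.arange(-145,-35,4)),-1)
for z in(237,244.5,252): print(z,fitc(c,q,z), fitr(c,q,z,33))
E
```

```text
mid hole (array([599.6,  37.7]), np.float64(0.23)) (array([599.63603854,  37.68229686,  27.67480828]), np.float64(0.22604417498395157))
237 (array([593.80774636, -86.91536558,  33.86548516]), np.float64(0.5531566188451124)) (array([590.4, -25.8]), np.float64(6.26))
244.5 (array([593.50087121, -83.3401792 ,  32.36553215]), np.float64(0.5281424880499952)) (array([590.2, -23.4]), np.float64(5.9))
252 (array([593.1941542 , -79.76468248,  30.86522084]), np.float64(0.5031548374767372)) (array([590., -21.]), np.float64(5.55))
```

```bash
python3 -m handwheel '[[5,[0.3,0,3],0],[5,[0.6,0,6],0],[5,[0.9,0,9],0],[5,[1.1,0.5,11.5],0],[5,[1.1,3,12.2],0],[5,[1.1,5,12.2],0],[5,[1.1,6.5,12.2],0],[5,[1.1,6.7,12.2],0],[5,[1.1,6.7,12.2],0],[5,[1.1,6.7,12.2],0]]'; python3 - <<'E'
from e import *
C=cam('wrist');g0=vision.grab_frame('wrist'); save(g0,'w27.png')
save(vision.grab_frame('side'),'s27.png',(195,130,315,230),6)
E
python3 go.py 601 36.8 104 3
```

```text
time_s: 28.3
ee_pos: [601.2, 36.4, 130.8]
ee_rot: [-90.2, -1.1, 2.9]
force: [0.6, -0.1, -1.0]
gripper_width: 65.8
pos [601.4  36.7 130.9] rot [-90.22  -1.1    2.94] w 65.9 F [ 0.2 -0.1 -0.3] t 28.4
shift cm [-0.09  2.69  0.02] turn -0.1
```

View pics/w27.png

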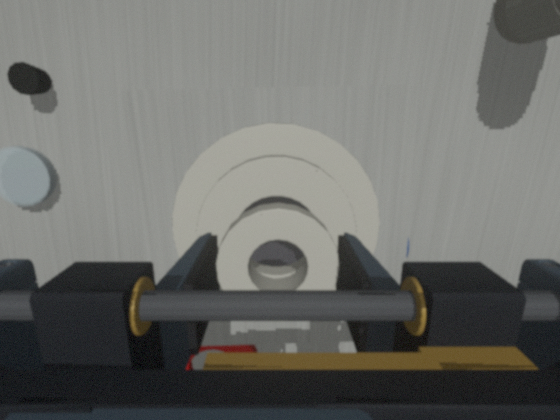

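View pics/s27.png

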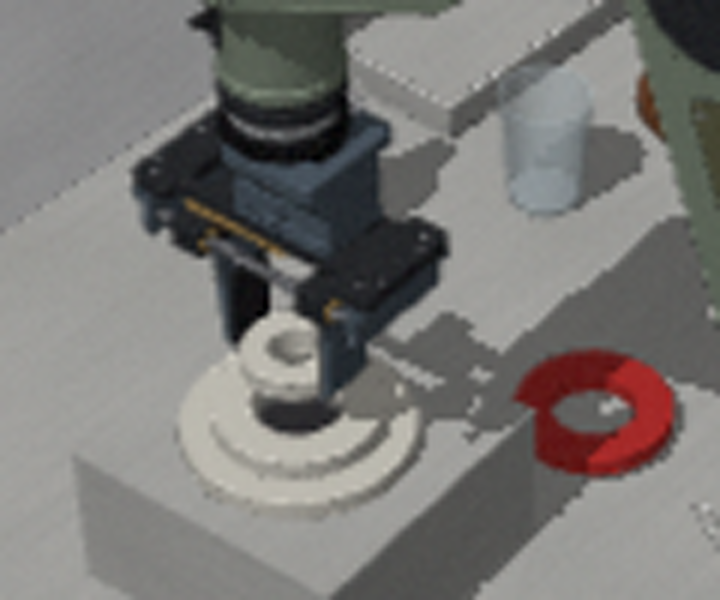

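```bash
python3 -m handwheel '[[5,[-0.05,0.8,0],0],[5,[-0.05,1.5,0],0],[5,[-0.05,2,0],0],[5,[-0.05,2.6,0],0],[5,[-0.05,2.6,0],0]]'; python3 -m handwheel '[[5,[0,0.2,0],0],[5,[0,0.3,0],0],[5,[0,0.4,0],0]]';python3 -m handwheel '[[5,[0,0.15,0],0],[5,[0,0.15,0],0],[5,[0,0.15,0],0]]'
```

```text
time_s: 28.9
ee_pos: [600.6, 36.6, 103.6]
ee_rot: [-90.2, -1.0, 2.9]
force: [0.0, 0.0, -1.0]
gripper_width: 65.5
time_s: 29.2
ee_pos: [600.7, 36.5, 99.7]
ee_rot: [-90.2, -1.0, 3.0]
force: [-2.5, -0.6, 4.9]
gripper_width: 65.4
time_s: 29.5
ee_pos: [600.8, 36.5, 99.6]
ee_rot: [-90.2, -1.0, 2.9]
force: [-2.5, -0.1, 5.4]
gripper_width: 65.5
```

```bash
python3 -m handwheel '[[8.5,[0,0,0],0],[8.5,[0,0,0],0],[8.5,[0,0,0],0],[8.5,[0,-1,0],0],[8.5,[0,-4,0],0],[8.5,[0,-9,0],0],[8.5,[0,-11,-3],0],[8.5,[0,-11,-7],0],[8.5,[0,-11,-11],0],[8.5,[0,-11,-11],0]]';  python3 - <<'E'
from h import *
np.save('w28.npy',cam('wrist')['extrinsics']); save(vision.grab_frame('wrist'),'w28.png')
save(vision.grab_frame('side'),'s28.png',(195,130,315,230),6)
E
python3 go.py 357 280 220 38
```

```text
time_s: 30.5
ee_pos: [604.7, -77.4, 210.8]
ee_rot: [-90.4, -1.1, 2.7]
force: [0.1, -0.0, -0.6]
gripper_width: 85.0
pos [604.4 -73.5 210.3] rot [-90.19  -1.04   2.84] w 84.7 F [-0.4  0.1  0.6] t 30.6
shift cm [-22.94  -1.51  36.52] turn -35.2
```

View pics/w28.png

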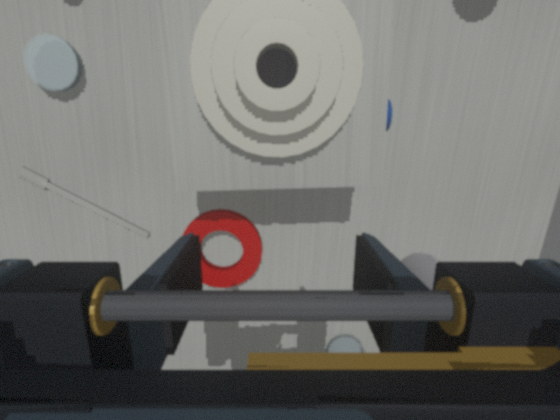

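View pics/s28.png

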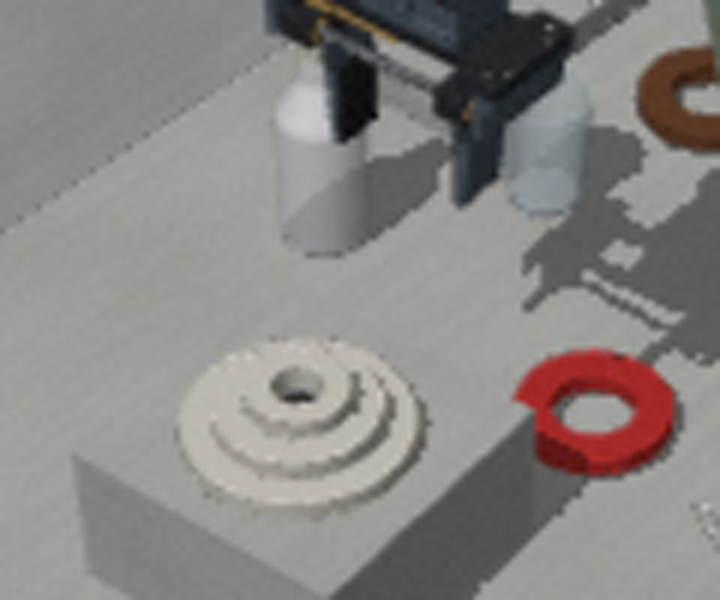

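```bash
python3 -m handwheel '[[8.5,[-2,-1,3],-3],[8.5,[-4.5,-1.5,7],-7],[8.5,[-7,-1.5,11],-12],[8.5,[-9.5,-1.5,15],-17],[8.5,[-12,-1.5,19],-22],[8.5,[-14.5,-1.5,23],-27],[8.5,[-17,-1.5,27],-31],[8.5,[-19.5,-1.5,31],-34],[8.5,[-22.9,-1.5,36.5],-35.2],[8.5,[-22.9,-1.5,36.5],-35.2]]'; python3 -m handwheel '[[8.5,[0,0,0],0],[8.5,[0,0,0],0]]';  python3 - <<'E'
from h import *
np.save('w29.npy',cam('wrist')['extrinsics']); save(vision.grab_frame('wrist'),'w29.png')
E
```

```text
time_s: 31.6
ee_pos: [353.7, 283.7, 220.2]
ee_rot: [-90.6, -0.8, 38.4]
force: [0.4, -0.6, 0.2]
gripper_width: 85.1
time_s: 31.8
ee_pos: [353.0, 284.3, 220.5]
ee_rot: [-90.6, -0.8, 38.6]
force: [0.0, -1.1, -0.0]
gripper_width: 84.9
```

View pics/w29.png

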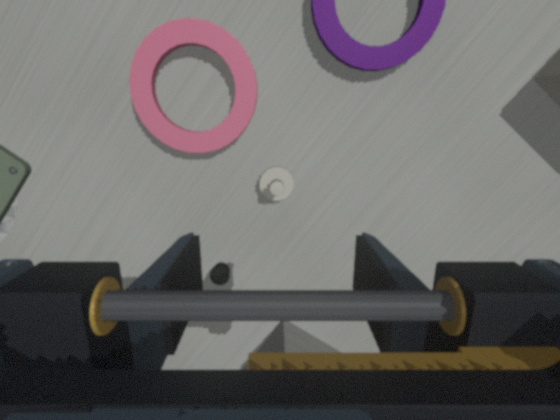

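```bash
python3 - <<'E'
from e import *
c=cam('wrist'); c['extrinsics']=np.load('w29.npy'); img=cv2.imread('pics/w29.png')[:,:,::-1].copy(); g=cv2.cvtColor(img,cv2.COLOR_RGB2GRAY)
p=edges(g,(276,184),12,26,np.radians(np.r_[0:360:6]),-1)
print('disc',fitr(c,p,16,22),fitc(c,p,16))
save(img,'w29c.png',(240,150,310,220),8)
for u,v in[(276,187)]: print('knob',onz(c,u,v,42))
print('black',onz(c,221,274,10))
E
python3 go.py 357 280 30 38.5
```

```text
disc (array([357.1, 280.3]), np.float64(0.85)) (array([357.12044865, 280.60191278,  21.0888084 ]), np.float64(0.7972924514064604))
knob [355.71767864 281.27165675  42.        ]
black [377.23321425 132.09395012  10.        ]
pos [353.6 283.7 220.4] rot [-90.65  -0.77  38.47] w 85.4 F [-0.1 -1.4  0.5] t 31.85
shift cm [-0.22 19.04 -0.28] turn -0.0
```

View pics/w29c.png

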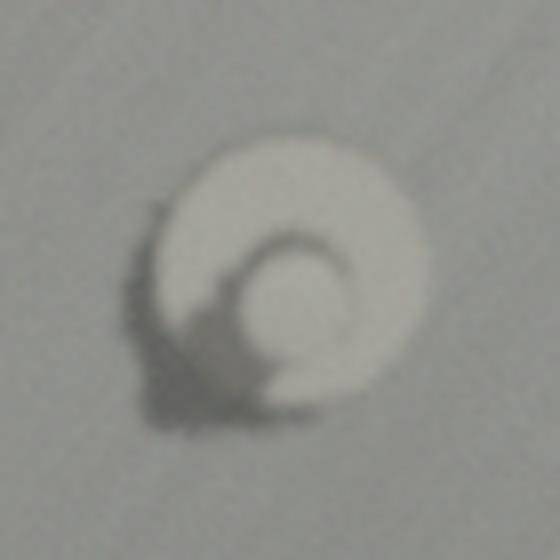

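```bash
cat > off.py <<'E'
from go import *
def off(L):
    s=state(); R=Ro.from_euler('xyz',s['ee_rot'],degrees=True).as_matrix()
    return -R[:,1]*L
if __name__=='__main__':
    import sys; print(off(float(sys.argv[1])).round(2))
E
python3 off.py 47; python3 go.py 357 281 30 38.5; python3 - <<'E'
from h import *
s=state()
E
```

```text
[-8.200e-01  3.000e-02  4.699e+01]
pos [353.6 283.7 220.4] rot [-90.65  -0.77  38.47] w 85.4 F [-0.1 -1.4  0.5] t 31.85
shift cm [-0.15 19.04 -0.2 ] turn -0.0
```

```bash
python3 -m handwheel '[[5,[-0.1,3,-0.3],0],[5,[-0.1,7,-0.3],0],[5,[-0.1,12,-0.3],0],[5,[-0.1,16,-0.3],0],[5,[-0.1,18,-0.3],0],[5,[-0.1,19,-0.3],0],[5,[-0.1,19,-0.3],0],[5,[-0.1,19,-0.3],0]]'; python3 go.py 357.6 280.6 -13 38.5; python3 - <<'E'
from h import *
np.save('w30.npy',cam('wrist')['extrinsics']); save(vision.grab_frame('wrist'),'w30.png')
E
```

```text
time_s: 32.65
ee_pos: [359.2, 280.8, 31.4]
ee_rot: [-90.7, -0.9, 38.4]
force: [-0.2, 0.3, 0.4]
gripper_width: 49.8
pos [359.2 280.8  31.4] rot [-90.66  -0.89  38.41] w 49.8 F [-0.2  0.3  0.4] t 32.65
shift cm [-0.21  4.44  0.13] turn -0.1
```

View pics/w30.png

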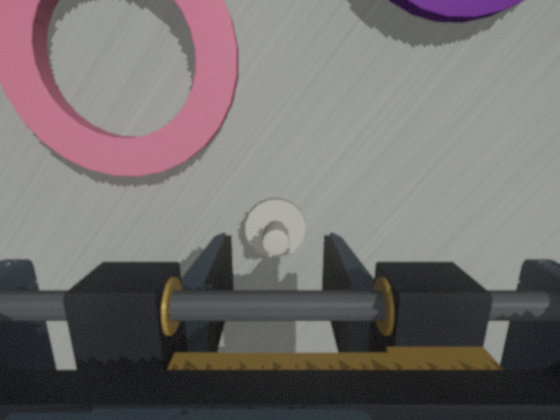

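```bash
python3 - <<'E'
from e import *
c=cam('wrist'); c['extrinsics']=np.load('w30.npy'); print(onz(c,276,242,42))
E
python3 -m handwheel '[[5,[-0.15,1,0.1],0],[5,[-0.15,2.5,0.1],0],[5,[-0.15,3.8,0.1],0],[5,[-0.15,4.4,0.1],0],[5,[-0.15,4.4,0.1],0]]';python3 - <<'E'
from h import *
save(vision.grab_frame('wrist'),'w31.png',(150,140,430,400),2.3)
save(vision.grab_frame('side'),'s31.png',(200,240,300,320),7)
E
```

```text
[357.1001731  280.94188472  42.        ]
time_s: 33.2
ee_pos: [358.0, 280.8, -12.7]
ee_rot: [-90.7, -0.9, 38.4]
force: [-0.3, -0.4, -0.0]
gripper_width: 50.1
```

View pics/w31.png

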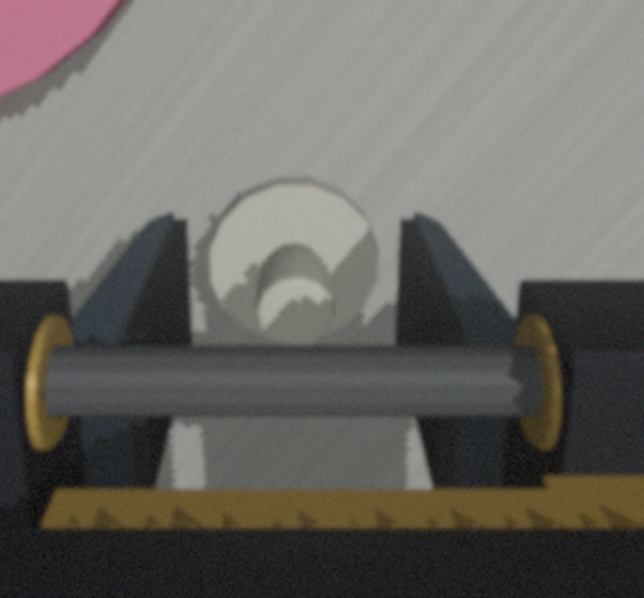

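View pics/s31.png

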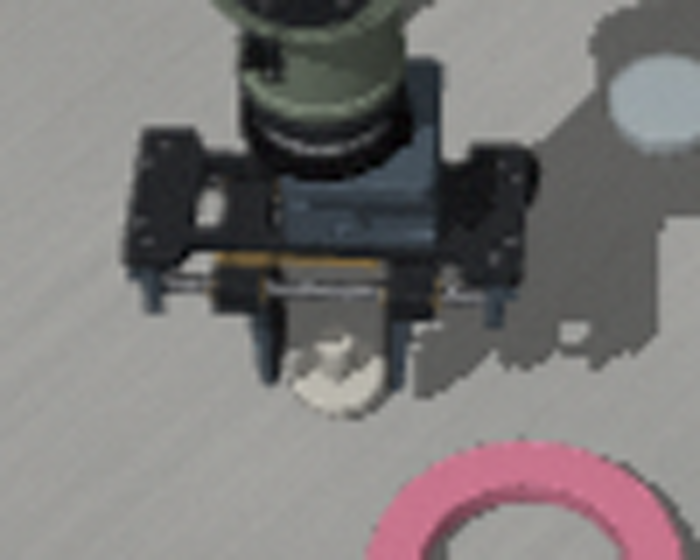

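```bash
python3 -m handwheel '[[1,[0,0.1,0],0],[1,[0,0.1,0],0],[1,[0,0.1,0],0],[1,[0,0.1,0],0],[1,[0,0.1,0],0],[1,[0,0.1,0],0],[1,[0,0.1,0],0],[1,[0,0.1,0],0]]' 30;python3 -m handwheel '[[1,[0,-0.5,0],0],[1,[0,-1.5,0],0],[1,[0,-2.5,0],0],[1,[0,-5,0],0],[1,[0,-5,0],0]]'; python3 - <<'E'
from h import *
save(vision.grab_frame('wrist'),'w32.png',(150,140,430,400),2.3)
save(vision.grab_frame('side'),'s32.png',(200,220,300,300),7)
E
```

```text
time_s: 34.1
ee_pos: [358.8, 281.3, -12.8]
ee_rot: [-90.7, -1.0, 38.4]
force: [-0.4, -0.4, 1.3]
gripper_width: 17.1
time_s: 34.6
ee_pos: [359.9, 283.0, 40.4]
ee_rot: [-90.7, -1.4, 38.4]
force: [0.1, 0.4, -0.4]
gripper_width: 16.9
```

View pics/w32.png

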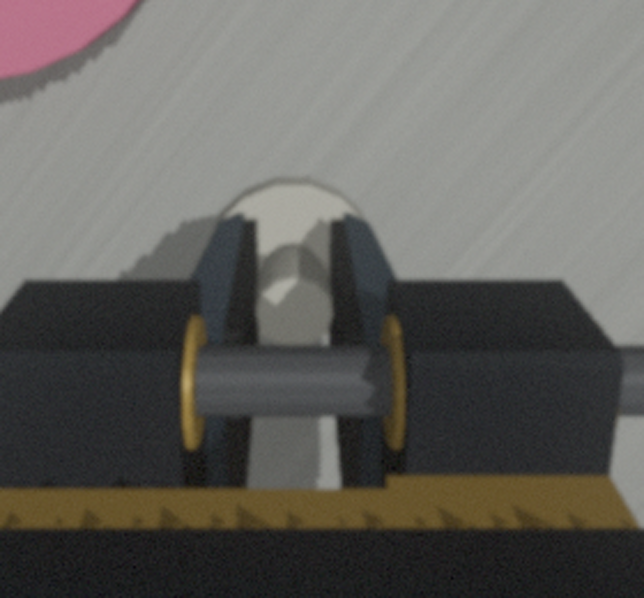

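View pics/s32.png

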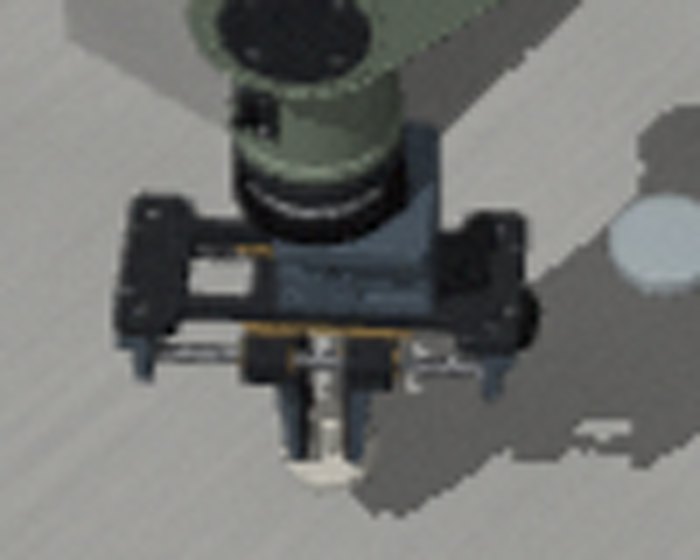

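```bash
python3 -m handwheel '[[1,[0,-4,0],0],[1,[0,-9,0],0],[1,[0,-14,0],0],[1,[0,-17,0],0],[1,[0,-17,0],0]]'; python3 go.py 601 -75 215 3
```

```text
time_s: 35.2
ee_pos: [356.3, 282.6, 211.8]
ee_rot: [-90.7, -1.6, 38.4]
force: [1.0, -0.2, -0.5]
gripper_width: 16.9
pos [356.3 282.6 211.8] rot [-90.66  -1.6   38.44] w 16.9 F [ 1.  -0.2 -0.5] t 35.2
shift cm [ -3.06   0.09 -43.23] turn 35.4
```

```bash
python3 -m handwheel '[[1,[-0.3,0,-3],3],[1,[-0.6,0,-7],7],[1,[-1,0,-11.5],12],[1,[-1.4,0,-16],17],[1,[-1.7,0,-20.5],21],[1,[-2,0,-25],25],[1,[-2.3,0,-29.5],29],[1,[-2.6,0,-34],32],[1,[-2.9,0,-38.5],35],[1,[-3.1,0,-43.2],35.4]]'; python3 -m handwheel '[[1,[0,0,0],0],[1,[0,0,0],0],[1,[0,0,0],0]]'; python3 - <<'E'
from h import *
np.save('w33.npy',cam('wrist')['extrinsics']); save(vision.grab_frame('wrist'),'w33.png')
E
python3 go.py 599.6 37.8 155 3; python3 off.py 13
```

```text
time_s: 36.2
ee_pos: [600.1, -76.6, 213.4]
ee_rot: [-89.5, -1.4, 2.9]
force: [0.3, 0.4, 1.0]
gripper_width: 16.7
time_s: 36.5
ee_pos: [598.8, -75.7, 211.9]
ee_rot: [-89.5, -1.3, 3.0]
force: [-0.1, 0.4, -0.1]
gripper_width: 16.7
pos [599.  -75.4 212.5] rot [-89.5   -1.34   3.01] w 16.6 F [-0.   0.4  0.7] t 36.55
shift cm [ 0.52  5.87 11.25] turn 0.0
[-0.3  -0.13 13.  ]
```

View pics/w33.png

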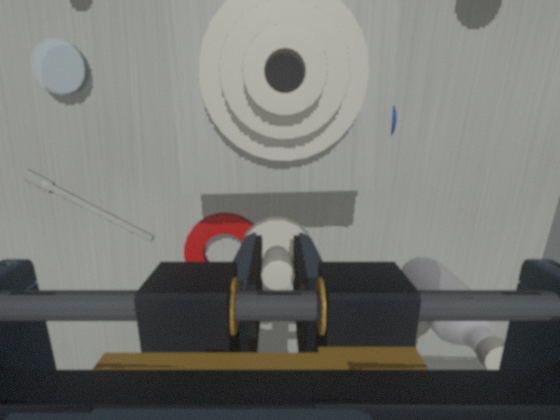

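```bash
python3 - <<'E'
from e import *
c=cam('wrist'); c['extrinsics']=np.load('w33.npy'); img=cv2.imread('pics/w33.png')[:,:,::-1].copy(); g=cv2.cvtColor(img,cv2.COLOR_RGB2GRAY)
D=np.radians
p=edges(g,(285,70),13,30,D(np.r_[0:360:6]),1)
print('small hole',fitr(c,p,147,16),fitc(c,p,147))
p=edges(g,(284,76),34,50,D(np.r_[0:360:6]),-1)
print('small outer',fitr(c,p,147,33),fitc(c,p,147))
q=edges(g,(276,255),28,48,D(np.r_[-140:-122:3,-118:-62:3,-58:-40:3]),-1)
for z in (236,241,246): print(z,len(q),fitc(c,q,z))
print(proj(c,[599,-75.4,241]), onz(c,276.5,275,267))
save(img,'w33c.png',(220,200,340,290),6)
E
```

```text
small hole (array([599.3,  36.9]), np.float64(0.2)) (array([599.26485493,  36.921165  ,  15.65105941]), np.float64(0.19819512607246312))
small outer (array([599.3,  37.7]), np.float64(0.35)) (array([599.20526965,  36.23176223,  31.80862942]), np.float64(0.2143327555717808))
236 31 (array([597.25411651, -79.83711714,  23.89818587]), np.float64(0.5626391888225389))
241 31 (array([597.05300603, -77.71840526,  23.27633652]), np.float64(0.5468389888699992))
246 31 (array([596.8518014 , -75.59932275,  22.65413947]), np.float64(0.531062450501305))
[279.89151242 253.9397354 ] [596.5412556  -76.19710575 267.        ]
```

View pics/w33c.png

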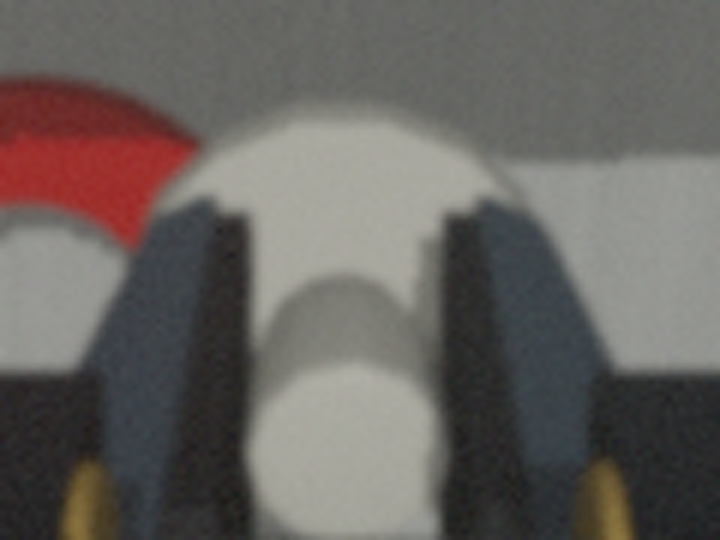

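```bash
python3 -m handwheel '[[1,[0.2,0,3],0],[1,[0.3,0,6],0],[1,[0.5,0,9],0],[1,[0.7,1.5,11],0],[1,[0.7,4,11.2],0],[1,[0.7,5.4,11.2],0],[1,[0.7,5.9,11.2],0],[1,[0.7,5.9,11.2],0],[1,[0.7,5.9,11.2],0]]'; python3 - <<'E'
from h import *
np.save('w34.npy',cam('wrist')['extrinsics']); save(vision.grab_frame('wrist'),'w34.png')
save(vision.grab_frame('side'),'s34.png',(210,140,290,210),8)
E
python3 go.py 601.2 37.9 130 3
```

```text
time_s: 37.45
ee_pos: [601.7, 37.7, 155.8]
ee_rot: [-89.5, -1.4, 3.0]
force: [0.2, -0.2, 0.4]
gripper_width: 17.0
pos [602.   37.4 155.9] rot [-89.5   -1.46   3.01] w 16.8 F [-0.1  0.7 -0.3] t 37.55
shift cm [-0.14  2.59  0.03] turn 0.0
```

View pics/w34.png

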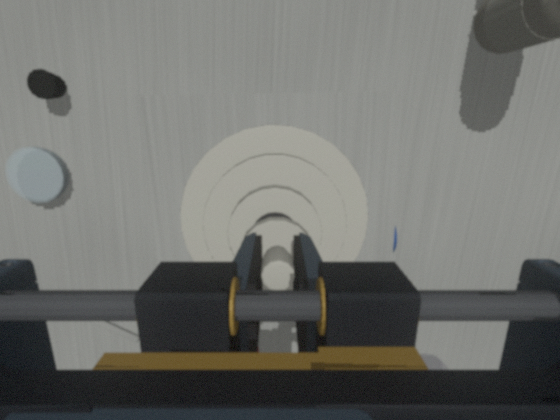

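View pics/s34.png

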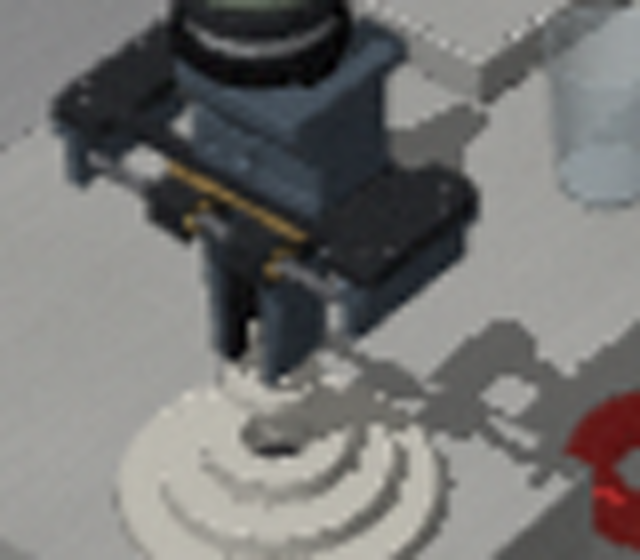

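```bash
python3 - <<'E'
from h import *
c=cam('side')
for z in (147,168.7,184.7): print(z,((proj(c,[599.5,37,z])-[210,140])*8).round(0))
w=cam('wrist')
for z in (147,184.7,210.7): print(z,proj(w,[599.5,37,z]).round(1))
E
```

```text
147 [275. 430.]
168.7 [273. 395.]
184.7 [271. 368.]
147 [274.3 233.5]
184.7 [275.4 254.7]
210.7 [276.4 274.6]
```

```bash
python3 -m handwheel '[[1,[-0.1,0.8,0],0],[1,[-0.1,1.5,0],0],[1,[-0.1,2,0],0],[1,[-0.1,2.5,0],0],[1,[-0.1,2.5,0],0]]'; python3 -m handwheel '[[1,[0,0.2,0],0],[1,[0,0.3,0],0],[1,[0,0.4,0],0]]';python3 -m handwheel '[[1,[0,0.15,0],0],[1,[0,0.15,0],0],[1,[0,0.15,0],0]]'
```

```text
time_s: 38.05
ee_pos: [601.0, 37.6, 129.7]
ee_rot: [-89.5, -1.3, 3.0]
force: [-0.1, 0.0, 0.4]
gripper_width: 16.8
time_s: 38.35
ee_pos: [601.1, 38.0, 126.2]
ee_rot: [-89.5, -1.4, 3.0]
force: [-2.2, 1.9, 4.8]
gripper_width: 16.9
time_s: 38.65
ee_pos: [601.0, 38.1, 126.1]
ee_rot: [-89.5, -1.4, 3.0]
force: [-3.6, 0.4, 6.7]
gripper_width: 17.1
```

Home height reached (126.2 expected). Release, rise and look.

```bash
python3 -m handwheel '[[4,[0,0,0],0],[4,[0,0,0],0],[4,[0,0,0],0],[5,[0,-1,0],0],[5,[0,-4,0],0],[5,[0,-8,0],0],[5,[0,-9,-3],0],[5,[0,-9,-7],0],[5,[0,-9,-11],0],[5,[0,-9,-11],0]]'; python3 -m handwheel '[[5,[0,0,0],0],[5,[0,0,0],0],[5,[0,0,0],0]]'; python3 - <<'E'
from h import *
np.save('w35.npy',cam('wrist')['extrinsics']); save(vision.grab_frame('wrist'),'w35.png')
save(vision.grab_frame('side'),'s35.png',(200,150,290,220),8)
E
```

```text
time_s: 39.65
ee_pos: [604.9, -77.2, 215.6]
ee_rot: [-89.6, -1.4, 2.7]
force: [-0.9, 0.7, 0.0]
gripper_width: 50.1
time_s: 39.95
ee_pos: [605.0, -76.1, 215.7]
ee_rot: [-89.6, -1.4, 2.8]
force: [-0.3, -0.1, 0.7]
gripper_width: 49.9
```

View pics/w35.png

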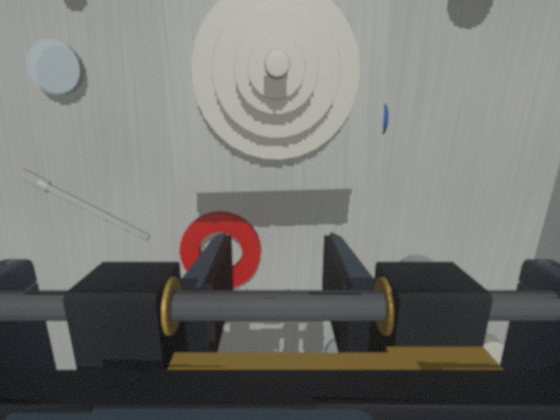

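View pics/s35.png

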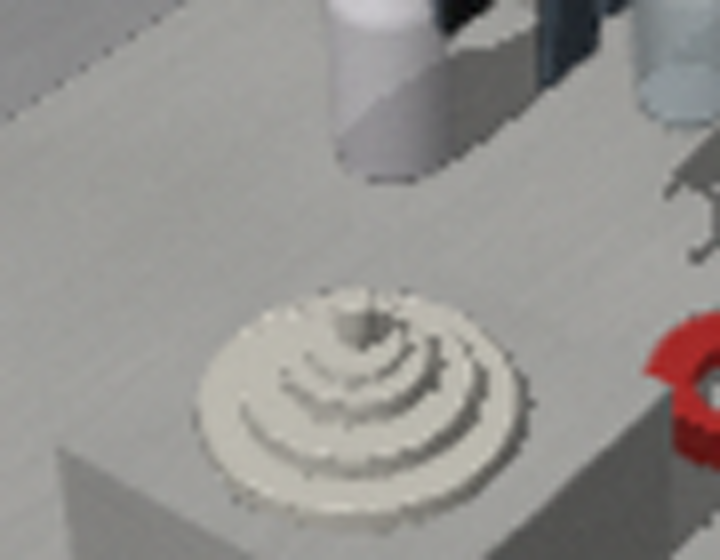

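```bash
python3 - <<'E'
from e import *
c=cam('wrist'); c['extrinsics']=np.load('w35.npy'); img=cv2.imread('pics/w35.png')[:,:,::-1].copy(); g=cv2.cvtColor(img,cv2.COLOR_RGB2GRAY)
save(img,'w35c.png',(180,0,370,170),4)
# expected: plug origin z=139: disc top 155, knob top 181
for nm,z in (('disc',155),('knobtop',181),('smalltop',147)): print(nm,(proj(c,[599.4,37.2,z])-[180,0])*4)
for r,z in ((22,155),(9,181)):
    k=circ(c,[599.4,37.2,z],r); print((k.min(0)-[180,0])*4,(k.max(0)-[180,0])*4)
print(state()['force'])
E
```

```text
disc [384.67845727 271.99944681]
knobtop [388.06112827 249.20761681]
smalltop [383.76948525 278.12393719]
[267.72833712 143.06276449] [501.13285389 395.06554063]
[334.97956892 191.12175754] [441.01888721 306.0889164 ]
[-0.13897888 -0.18662185  0.05846635]
```

View pics/w35c.png

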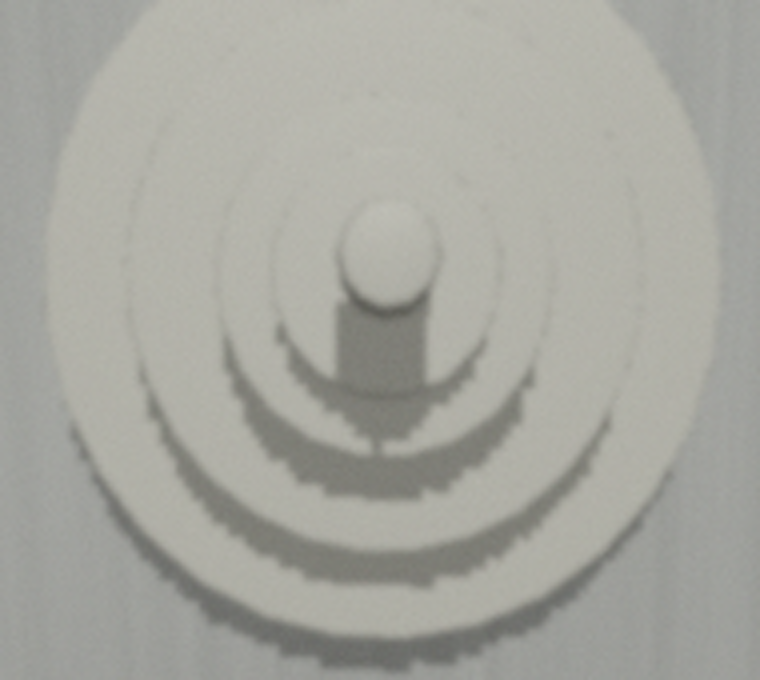

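```bash
python3 - <<'E'
from h import *
print(job.job_done()); print(state()['time_s'])
E
```

```text
the job is handed in; nothing more can be done
None
the job is handed in; nothing more can be done
```

All four parts are in: the large ring in the bath's opening, then the middle ring, the small ring and the plug, each seated and released in order. I handed the job in at about 40 s of the 110 s allowed; no verdict was reported.

**Final checks:**
- **Seating:** each part met contact at its calculated seated height, within about 0.2 mm by the arm's reading. Contact force was 3–7 N.
- **Centring:** in the wrist pictures all four lie within about 1 mm of one another's axis, near (599.5, 37.5). The disc and knob outlines in the last picture match a level, fully home plug to about 1 mm.
- **Clear of the parts:** the gripper is open, well clear, and reads about 0 N.

**Disagreements and faults:**
- **First grasp missed:** the visible fingertips sit about 37 mm higher than the reported TCP. The first close, over the large ring, therefore met nothing and moved nothing. I went lower and allowed for this from then on.
- **Camera disagreement:** the top, side and wrist cameras differed by 2–4 mm, so I used the wrist camera for the final alignment.
- **Tool tilt:** the tool drifted to about 1.4° over the run, within the 0.06 rad (3.4°) limit. I saw no effect on the released parts.

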